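# Seat the beam-splitter carrier in its corner

### The arm

A 7-joint arm with a two-finger parallel gripper is mounted at the origin on the work surface. World frame = base frame: x ahead of the robot, y to its left, z up, the work surface at z = 0. Lengths are in mm, angles in rad, forces in N, time in s.
With the tool pointing down it reaches from about 400 to 875 mm from the base axis. Payload 4.4 kg.
Tool frame: the origin (TCP) lies midway between the tips of the shut fingers; the grasp point (between the pads) lies 19 mm behind it; x points along the fingers, z is the direction in which the jaws open and shut, and the axes are right-handed (so a half turn about x gives the same grasp; the last joint's range is limited). The gripper opens to 85 mm and grips with 20 to 120 N. Pads are 22 mm wide; open, the fingers measure 114 mm over their backs; the gripper's body (76 mm by 85 mm) begins 54 mm behind the grasp point. The pads swing forward as they close: fully open they stand 13 mm farther back than shut.
Start: joints at [-1.337, 0.628, 0.038, 1.517, -0.027, 0.996, -0.02], TCP at [191.94, 621.029, 231.313] pointing down, gripper open.
Joint ranges: [-3.06, 3.06], [-0.37, 2.12], [-1.25, 1.32], [0.18, 2.47], [-1.1, 4.24], [0.23, 1.98], [-2.94, 2.94]. Speed limits (rad/s): [2.57, 2.57, 3.14, 3.14, 3.14, 3.14, 3.14].

### API

Orientations are given as [roll, pitch, yaw] about the fixed x, y, z axes, in that order (R = Rz(yaw) Ry(pitch) Rx(roll)).
In Python, from cell import ctrl gives the robot as it stands. The module is installed in compiled form; this text tells all that it offers.
- The arm moves only by the tool servo_tool, never from a script. Its argument "rows" is a list of rows, each an object of numbers: "dx", "dy", "dz": the shift along the tool's x, y, z in units of 750 mm (1.0 is 750 mm); "wx", "wy", "wz": the turn, a rotation vector about the tool's x, y, z in units of 6 degrees (1.0 is 6 degrees); "fingers": the closure, from 0 (fully open) to 1 (shut). In form: [{"dx": .., "dy": .., "dz": .., "wx": .., "wy": .., "wz": .., "fingers": ..}, ...]. A call has 1 to 5 rows; each row shifts and turns the commanded pose from where the row before left it, along the tool's axes as they then stand; what a row does not reach is not made up. A row lasts 1/8 s, in which the tool goes at most 62.5 mm and 10.7 degrees, less where a joint would pass 70% of its speed; a pose out of reach is approached as far as the arm can. A call with a number of a shift or a turn outside -1 to 1 is refused whole. A call with a gripper value outside its range is refused whole. The fingers move at their own pace and stop on an object; the grip force is fixed at half the most. Time passes only in rows, so rows that do not move let the fingers close. It gives the time, the measured TCP pose, the force and the opening at its end, in the units of the state.
- ctrl.read_state(): the state, without advancing time (a new reading comes with each control period).
- ctrl.get_image(name): name is "side" or "top"; returns the picture (420x560x3 uint8, red, green, blue); there is no depth.
- ctrl.camera_info(name): a dict with "fovy" (degrees; the focal length in pixels is half the picture's height over the tangent of half this angle, whatever the lens; pixels are square), "cx", "cy" (the principal point, pixels), "R" (3x3) and "t" (3): a world point X has camera coordinates R X + t. Camera axes: x right, y down, z forward; pixel columns grow to the right and rows downward; lengths in mm; the calibration is good to about 2 mm. A picture is of the moment at which its call begins. camera_info takes no time and is no camera call.
- ctrl.finish_job(): hands the job in, once; it reports no verdict.
Trained networks look in the newest picture that a camera, given by its name, has taken for a name from the list of things; names that differ only in an ending like _2 or _b are one class to them, and where a whole thing is asked for, a point or a joint stands for the part that bears it (a point fixed in the world has none). Each returns a list of dicts, best first, with "conf" (0 to 1); they miss things now and then, are a little off and sometimes report something else, mostly with a low value. They report only what shows in the picture. A call takes as long as a camera call. They do not tell look-alikes from the thing itself.
- ctrl.search_frame(label, camera): "extent" ([centre column, centre row, width, height] in pixels, round what is visible of it).
- ctrl.silhouettes(label, camera): "region" (420x560 bool, what is visible of it) and "extent" ([centre column, centre row, width, height] in pixels, round what is visible of it).
- ctrl.mark_of(label, camera): "point" ([column, row] in pixels: a listed point, or the origin of a listed thing).
The state is a dict: "clock": time; "qpos": joint angles; "qd": joint speeds; "tau": joint torques, N m; "eef_pos": TCP position; "tool_rot": TCP orientation; "force": force on the tool from outside, world axes, zero at the start; "torque": the same for the moment, N m; "width": finger opening in mm.
Only numpy, scipy, OpenCV 4.12 (cv2) and the standard library are available. Lean on these libraries where they do the work, as an engineer would, in place of code of your own. Each camera call takes 0.05 s, during which the arm holds its last target.

### The job

On the optical breadboard, push the loose carrier that has the glass beam-splitter cube into the corner made by the fence and the end stop, so that it sits square with one long side flush against the fence and one short side flush against the end stop. Push only on its metal plate, never lift or tip it, and keep off the glass and its black seat. Leave the mirror carrier and the other things where they are, and finish with the robot clear of everything.

Things in the scene. Friction and masses are not known exactly. Their poses are not given: they have to be found in the camera images.
- station: Fixed dark breadboard, 450 x 600 x 12 mm, flat on the table. Origin: at table height (z = 0) straight below the inner corner of fence and end stop. z up; x points across the fence, away from the working side (roughly away from the robot); y points along the fence towards the end stop. In this frame it covers x -330 to 120, y -400 to 200 mm; its top is at z = 12 mm.
- fence (a point): Silver fence bar fixed on the breadboard, 20 mm wide, 370 mm long, 15 mm high above the board. This point: on its working face (station plane x = 0) at half its length (station y = -165 mm), at the board's top. The bar covers station x 0 to 20, y -350 to 20 mm. It does not yield.
- end_stop (a point): Silver end-stop bar fixed on the breadboard square to the fence, 15 mm high above the board. This point: on its working face (station plane y = 0), 60 mm from the fence, at the board's top. The bar covers station x -120 to 0, y 0 to 20 mm. It does not yield.
- camera (a point): Small black camera fixed behind the fence; this point: the middle of its lens front, 48 mm above the table. It covers station x 38 to 120, y -65 to -25 mm, up to 64 mm above the table.
- collimator (a point): Steel laser collimator in a block, fixed beyond the end stop; this point: the middle of its front, 48 mm above the table. It covers station x -55 to -15, y 50 to 150 mm, up to 66 mm above the table.
- corner (a point): The inner corner of fence and end stop at the level of the breadboard's top (12 mm above the table); axes as the station.
- carrier: Loose carrier to be pushed: aluminium plate, 70 mm along its x, 90 mm along its y, 15 mm thick, on the breadboard; the optic (black seat and glass cube) on its middle; 50 mm high in all. Origin: centre of its underside, z up. Starts up to 0.4 rad askew, its x roughly along station x. Seated, its origin is at station x = -35, y = -45 mm. About 0.45 kg, slides at roughly 2 to 8 N.
- optic: The optic fixed on the middle of the carrier, not to be touched: a black round seat, 42 mm across and 7 mm high, and on it the glass beam-splitter cube, 28 mm each way, pale blue and see-through. Origin: centre of the seat's underside, on the plate's top, 15 mm above the carrier's underside; the cube's top is 35 mm above this origin.
- mirror_carrier: Bystander: second loose carrier with the same 70 x 90 x 15 mm plate, bearing a black mirror mount at 45 degrees with two brass knobs, whole height 51 mm. Origin: centre of its underside. It and the beam-splitter carrier lie side by side in either order, centres about 115 to 160 mm apart.
- pedestal: Bystander: steel pedestal post, 31 mm across, 52 mm high, upright on the breadboard. Origin: centre of its underside.
- lens_tube: Bystander: black lens tube, 33 mm across, 35 mm high, upright on the breadboard. Origin: centre of its underside.
- optic_box: Bystander: small white and blue plastic box, 60 x 60 x 26 mm, on the breadboard behind the fence. Origin: centre of its underside.
- hex_driver: Bystander: red-handled hex driver lying on the table at the left, 21 mm thick, along its x: handle from -108 to -12 mm, blade to +87 mm of its origin, which lies on the underside.
- cleaner: Bystander: white bottle with a red cap, 56 mm across, 130 mm high, standing on the table at the right. Origin: centre of its underside.
- screw_jar: Bystander: clear jar with a black lid, 52 mm across, 60 mm high, standing on the table at the right. Origin: centre of its underside.
There are look-alikes about, which are no part of the job. Leave any green or purple look-alike of the carrier alone.

How it is judged:
By the outcome, as a careful person would: the job done as asked, in the order asked, and still so for the second after the job is handed in, with the robot touching nothing.
It also fails if it takes over 64 s, if anything falls off the work surface, if the arm or the gripper's body presses on something with over 40 N, if the wrist force passes 120 N, or if a joint passes its speed limit or range.

## Working session

There is one attempt and no reset: what is moved stays moved. The work goes in short steps, Python scripts to look and compute and a tool call to move; the robot and the scene stay as the last step left them, time stands still between calls to the robot, and variables do not carry over. Pictures are saved under pics/ and viewed, and the job is handed in when it is done.

Besides the shell and the picture viewer there is one more tool, called as name([rows], argument=value, ...), one row to a line, values as JSON. servo_tool: Moves the arm, as the interface text tells. Its arguments: {"type":"object","properties":{"rows":{"type":"array"}},"required":["rows"]}

```bash
mkdir -p pics
cat > h.py <<'E'
import numpy as np, cv2
from cell import ctrl
def save(n,im): cv2.imwrite('pics/'+n,cv2.cvtColor(im,cv2.COLOR_RGB2BGR))
def cam(name):
    c=ctrl.camera_info(name); f=210/np.tan(np.radians(c['fovy'])/2)
    return f,c['cx'],c['cy'],np.array(c['R']),np.array(c['t'])
def proj(name,X):
    f,cx,cy,R,t=cam(name); p=np.atleast_2d(X)@R.T+t
    return np.c_[cx+f*p[:,0]/p[:,2],cy+f*p[:,1]/p[:,2]]
def back(name,px,z):
    f,cx,cy,R,t=cam(name); px=np.atleast_2d(px)
    d=np.c_[(px[:,0]-cx)/f,(px[:,1]-cy)/f,np.ones(len(px))]@R
    o=-R.T@t; s=(z-o[2])/d[:,2]; return o+d*s[:,None]
E
python3 - <<'E'
from h import *
for n in('top','side'):
    im=ctrl.get_image(n); save(n+'0.png',im); print(n,ctrl.camera_info(n))
for l in ['carrier','optic','mirror_carrier','fence','end_stop','corner','camera','collimator','pedestal','lens_tube']:
  for r in ctrl.mark_of(l,'top')[:3]: print(l,np.round(r['point'],1),round(r['conf'],2))
s=ctrl.read_state();print(s['clock'],s['eef_pos'],s['tool_rot'],s['force'],s['width'])
E
```

```text
top {'fovy': 46.92002519350184, 'cx': 264.18090083780424, 'cy': 207.4990995916028, 'R': array([[-0.01541237, -0.9998785 , -0.00233223],
       [-0.99843825,  0.01551535, -0.05366868],
       [ 0.05369834,  0.00150143, -0.99855607]]), 't': array([   7.74305061,  549.05331792, 1742.422084  ])}
side {'fovy': 51.13634477302511, 'cx': 286.5975228327982, 'cy': 212.02420177397107, 'R': array([[-0.99091633, -0.13445754, -0.00245019],
       [-0.06856447,  0.52080793, -0.85091599],
       [ 0.11568814, -0.84301855, -0.52529609]]), 't': array([ 544.34438698,  100.92134036, 1294.00207347])}
carrier [359.3 280.9] 0.82
carrier [181.7 293.5] 0.7
carrier [251.1 226.1] 0.66
optic [357.6 219.5] 0.66
optic [358.5 281.1] 0.56
optic [253. 221.] 0.54
mirror_carrier [289.1 217.4] 0.95
fence [263.7 169.3] 0.95
fence [403.1 200.1] 0.65
end_stop [401.7 197.2] 0.31
corner [220.1 172.6] 0.81
corner [217.8 170.9] 0.72
camera [235.2 162.9] 0.87
collimator [205.  182.1] 0.94
pedestal [200. 231.] 0.59
lens_tube [181.5 207.8] 0.44
0.6 [191.91638484 621.03557219 231.31445535] [1.4288411  1.57073814 2.69981037] [0.13694944 0.38687471 1.38008552] 85.64998988454964
```

Run:
```python
import cv2
a=cv2.imread('pics/top0.png');cv2.imwrite('pics/top0c.png',cv2.resize(a[130:320,150:420],None,fx=2.95,fy=2.95,interpolation=cv2.INTER_CUBIC))
```

```text
(no output)
```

View pics/top0.png

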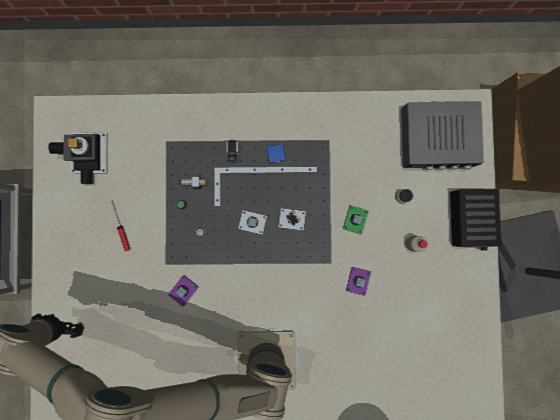

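View pics/side0.png

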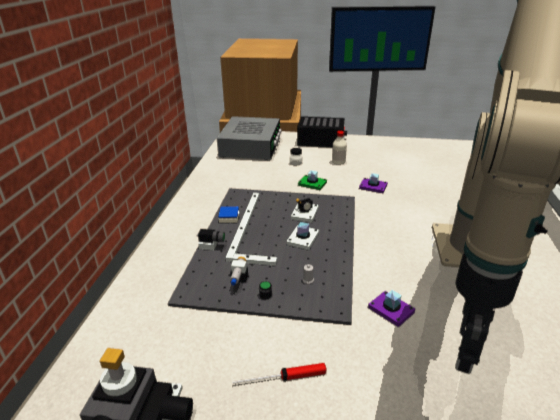

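View pics/top0c.png

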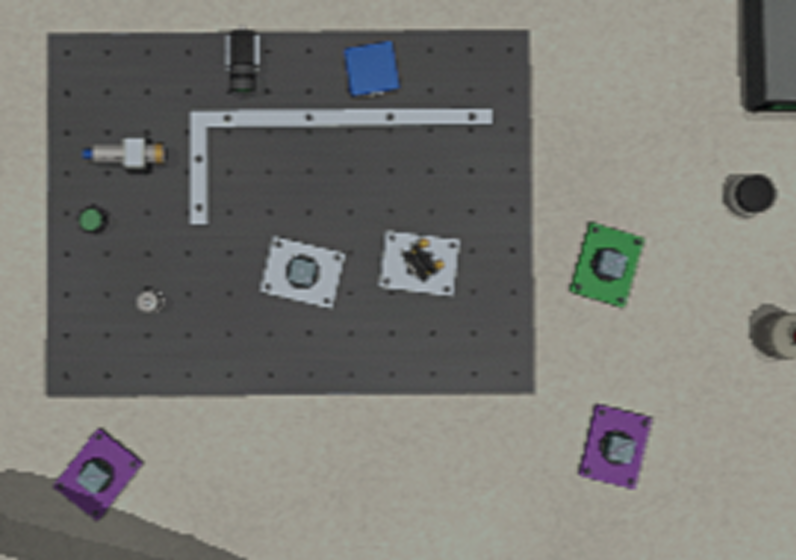

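The carrier candidates in the top view are silver with cube at (252,222), silver mirror carrier (292,219), green (355,219), and purple (183,291) and (358,281). The target is the silver one with the glass cube at (252,222). The green and purple ones are look-alikes, and the other silver one bears the mirror.

```bash
cat >> h.py <<'E'
from scipy.optimize import least_squares
def T(p,P): # pose x,y,th
    c,s=np.cos(p[2]),np.sin(p[2]); P=np.asarray(P,float)
    return np.c_[p[0]+c*P[:,0]-s*P[:,1],p[1]+s*P[:,0]+c*P[:,1],P[:,2]]
def edges(poly,z,n=40):
    poly=np.array(poly,float); o=[]
    for a,b in zip(poly,np.roll(poly,-1,0)):
        t=(np.arange(n)+.5)/n; o.append(np.c_[a+(b-a)*t[:,None],np.full(n,z)])
    return np.concatenate(o)
def rect(a,b,c,d): return [(a,c),(b,c),(b,d),(a,d)]
def render(camn,p,poly,z,shape=(420,560),S=8,box=None):
    q=proj(camn,T(p,[(x,y,z) for x,y in poly]))
    m=np.zeros((shape[0]*S//1,shape[1]*S),np.uint8)
    cv2.fillPoly(m,[np.round(((q+.5)*S-.5)*16).astype(np.int32)],255,shift=4)
    return cv2.resize(m,(shape[1],shape[0]),interpolation=cv2.INTER_AREA)/255.
def fitedge(camn,im,p0,samples,normal_w=4,iters=8):
    """align model edge points to strongest gradient along the projected normal"""
    g=cv2.cvtColor(im,cv2.COLOR_RGB2GRAY).astype(np.float32)
    p=np.array(p0,float)
    P,N=samples # points and outward normals (xy)
    for it in range(iters):
        w=normal_w if it<iters//2 else 2.0
        a=proj(camn,T(p,P)); b=proj(camn,T(p,P+np.c_[N,np.zeros(len(N))]))
        d=b-a; sc=np.linalg.norm(d,axis=1); u=d/sc[:,None]
        ts=np.arange(-w,w+.01,.25)
        prof=np.stack([cv2.remap(g,(a[:,0]+t*u[:,0]).astype(np.float32)[:,None],(a[:,1]+t*u[:,1]).astype(np.float32)[:,None],cv2.INTER_LINEAR)[:,0] for t in ts],1)
        gr=np.abs(np.gradient(prof,axis=1)); gr-= gr.max(1,keepdims=True)*.4; gr[gr<0]=0
        off=(gr*ts).sum(1)/np.maximum(gr.sum(1),1e-6)/sc # mm
        c,s=np.cos(p[2]),np.sin(p[2]); Nw=np.c_[c*N[:,0]-s*N[:,1],s*N[:,0]+c*N[:,1]]
        X=T(p,P)[:,:2]-p[:2]
        A=np.c_[Nw,-X[:,1]*Nw[:,0]+X[:,0]*Nw[:,1]]
        r=least_squares(lambda q:A@q-off,np.zeros(3),loss='soft_l1',f_scale=1.0,x_scale=[1,1,.01])
        p=p+r.x
    return p,np.sqrt(np.mean(np.clip(np.abs(A@r.x-off),0,4)**2))
def rsamp(x0,x1,y0,y1,z,n=40,m=4,sides='lrbt'):
    P=[];N=[]
    xs=np.linspace(x0+m,x1-m,n);ys=np.linspace(y0+m,y1-m,n)
    if 'l' in sides: P+=[(x0,y,z) for y in ys];N+=[(-1,0)]*n
    if 'r' in sides: P+=[(x1,y,z) for y in ys];N+=[(1,0)]*n
    if 'b' in sides: P+=[(x,y0,z) for x in xs];N+=[(0,-1)]*n
    if 't' in sides: P+=[(x,y1,z) for x in xs];N+=[(0,1)]*n
    return np.array(P,float),np.array(N,float)
def cat(*l): return np.concatenate([a for a,_ in l]),np.concatenate([b for _,b in l])
STS=cat(rsamp(-330,120,-400,200,12,80,8),rsamp(0,20,-350,20,27,60,8,'lr'),rsamp(-120,0,0,20,27,40,8,'bt'))
FNS=cat(rsamp(0,20,-350,20,27,60,8,'lr'),rsamp(-120,0,0,20,27,40,8,'bt'))
CAS=rsamp(-35,35,-45,45,27,30,6)
E
python3 - <<'E'
from h import *
im=ctrl.get_image('top')
c0=back('top',[217.5,171.5],27)[0]; print('corner guess',c0)
st,r=fitedge('top',im,[c0[0],c0[1],0],STS); print('station',st,r)
st2,r=fitedge('top',im,st,FNS); print('fence only',st2,r)
k0=back('top',[252,222.5],27)[0]; print(k0)
for th in(-.25,.25):
  ca,r=fitedge('top',im,[k0[0],k0[1],th],CAS); print('carrier',ca,r)
m0=back('top',[292,219],27)[0]
mc,r=fitedge('top',im,[m0[0],m0[1],-.1],CAS);print('mirror',mc,r)
# side
ims=ctrl.get_image('side')
print('side st',fitedge('side',ims,st,STS)); print('side ca',fitedge('side',ims,ca,CAS))
E
```

```text
corner guess [681.61163118 166.240629    27.        ]
station [ 6.77937909e+02  1.58283786e+02 -7.36380437e-03] 0.8676690034886758
fence only [ 6.77612818e+02  1.58994732e+02 -5.22337845e-03] 0.9152763735083461
[495.05215713  43.90939553  27.        ]
carrier [ 4.97142074e+02  4.32969642e+01 -2.44160033e-01] 1.087999746880973
carrier [ 4.97138270e+02  4.32915776e+01 -2.44689105e-01] 1.0852556421037385
mirror [ 5.05820838e+02 -9.95867689e+01 -1.44632927e-01] 0.9925059972008188
side st (array([ 6.75712323e+02,  1.63488231e+02, -9.64831693e-03]), np.float64(2.16278827648009))
side ca (array([ 4.95414374e+02,  4.75725174e+01, -2.52546375e-01]), np.float64(1.9356363902030056))
```

```bash
cat >> h.py <<'E'
from scipy.spatial.transform import Rotation as Ro
ST=np.array([677.8,158.6,-.007])
def cur():
    s=ctrl.read_state(); return np.array(s['eef_pos']),Ro.from_euler('xyz',s['tool_rot']).as_matrix(),s
def tgt_R(jaw): # jaw axis (world angle), tool x down
    x=np.array([0,0,-1.]);z=np.array([np.cos(jaw),np.sin(jaw),0]);y=np.cross(z,x);return np.c_[x,y,z]
def plan(pos,jaw):
    p,R,s=cur(); best=min((Ro.from_matrix(R.T@tgt_R(jaw+k*np.pi)).as_rotvec() for k in(0,1)),key=np.linalg.norm)
    print('t',round(s['clock'],2),'p',np.round(p,1),'w',round(s['width'],1),'F',np.round(s['force'],1),'q7',np.round(s['qpos'],2))
    print('tool axes\n',np.round(R,3)); print('shift mm tool',np.round(R.T@(np.array(pos)-p),1),'units',np.round(R.T@(np.array(pos)-p)/750,4),'turn units',np.round(np.degrees(best)/6,3))
E
python3 -c "
from h import *
plan([425,45,200],np.pi/2+ST[2])"
```

```text
t 0.7 p [191.9 621.  231.3] w 85.5 F [-0.7 -0.2 -0.1] q7 [-1.34  0.63  0.04  1.52 -0.03  1.   -0.02]
tool axes
 [[-0.    -0.955  0.295]
 [ 0.     0.295  0.955]
 [-1.     0.     0.   ]]
shift mm tool [  31.3 -392.8 -481.5] units [ 0.0417 -0.5237 -0.642 ] turn units [-2.796e+00  1.000e-03 -0.000e+00]
```

servo_tool([
  {"dx": 0,"dy": -0.05,"dz": -0.06,"fingers": 0.5},
  {"dx": 0,"dy": -0.05,"dz": -0.06,"fingers": 0.5},
  {"dx": 0,"dy": -0.05,"dz": -0.06,"fingers": 0.5},
  {"dx": 0,"dy": -0.05,"dz": -0.06,"fingers": 0.5},
  {"dx": 0,"dy": -0.05,"dz": -0.06,"fingers": 0.5},
])

```text
schema error: expected keys dx, dy, dz, wx, wy, wz, fingers
```

servo_tool([
  {"dx": 0,"dy": -0.05,"dz": -0.06,"fingers": 0.5},
  {"dx": 0,"dy": -0.05,"dz": -0.06,"fingers": 0.5},
  {"dx": 0,"dy": -0.05,"dz": -0.06,"fingers": 0.5},
  {"dx": 0,"dy": -0.05,"dz": -0.06,"fingers": 0.5},
  {"dx": 0,"dy": -0.05,"dz": -0.06,"fingers": 0.5},
])

```text
schema error: expected keys dx, dy, dz, wx, wy, wz, fingers
```

servo_tool([
  {"wx": -1,"fingers": 0.5},
  {"wx": -1,"fingers": 0.5},
  {"wx": -0.8,"fingers": 0.5},
  {"wx": 0,"fingers": 0.5},
])

```text
schema error: expected keys dx, dy, dz, wx, wy, wz, fingers
```

```bash
python3 -c "
from h import *
plan([425,45,40],np.pi/2+ST[2])"
```

```text
t 0.7 p [191.9 621.  231.3] w 85.5 F [-0.7 -0.2 -0.1] q7 [-1.34  0.63  0.04  1.52 -0.03  1.   -0.02]
tool axes
 [[-0.    -0.955  0.295]
 [ 0.     0.295  0.955]
 [-1.     0.     0.   ]]
shift mm tool [ 191.3 -392.8 -481.5] units [ 0.2551 -0.5237 -0.642 ] turn units [-2.796e+00  1.000e-03 -0.000e+00]
```

servo_tool([
  {"dx": 0,"dy": -0.05,"dz": -0.06,"wx": 0,"wy": 0,"wz": 0,"fingers": 0.5},
  {"dx": 0,"dy": -0.05,"dz": -0.06,"wx": 0,"wy": 0,"wz": 0,"fingers": 0.5},
  {"dx": 0,"dy": -0.05,"dz": -0.06,"wx": 0,"wy": 0,"wz": 0,"fingers": 0.5},
  {"dx": 0,"dy": -0.05,"dz": -0.06,"wx": 0,"wy": 0,"wz": 0,"fingers": 0.5},
  {"dx": 0,"dy": -0.05,"dz": -0.06,"wx": 0,"wy": 0,"wz": 0,"fingers": 0.5},
])

```text
clock: 1.32
eef_pos: [305.4, 349.1, 231.6]
tool_rot: [-0.52, 1.57, 0.751]
force: [1.2, 0.5, -0.0]
width: 42.6
```

servo_tool([
  {"dx": 0,"dy": -0.05,"dz": -0.06,"wx": 0,"wy": 0,"wz": 0,"fingers": 0.5},
  {"dx": 0,"dy": -0.05,"dz": -0.06,"wx": 0,"wy": 0,"wz": 0,"fingers": 0.5},
  {"dx": 0,"dy": -0.05,"dz": -0.06,"wx": 0,"wy": 0,"wz": 0,"fingers": 0.5},
  {"dx": 0,"dy": -0.05,"dz": -0.06,"wx": 0,"wy": 0,"wz": 0,"fingers": 0.5},
  {"dx": 0,"dy": -0.05,"dz": -0.06,"wx": 0,"wy": 0,"wz": 0,"fingers": 0.5},
])

```text
clock: 1.95
eef_pos: [418.2, 78.7, 231.7]
tool_rot: [-0.892, 1.569, 0.38]
force: [2.0, 1.4, -0.7]
width: 42.7
```

servo_tool([
  {"dx": 0,"dy": 0,"dz": 0,"wx": -1,"wy": 0,"wz": 0,"fingers": 0.5},
  {"dx": 0,"dy": 0,"dz": 0,"wx": -1,"wy": 0,"wz": 0,"fingers": 0.5},
  {"dx": 0,"dy": 0,"dz": 0,"wx": -0.8,"wy": 0,"wz": 0,"fingers": 0.5},
  {"dx": 0,"dy": 0,"dz": 0,"wx": 0,"wy": 0,"wz": 0,"fingers": 0.5},
])

```text
clock: 2.45
eef_pos: [417.5, 80.3, 231.5]
tool_rot: [-0.979, 1.57, 0.584]
force: [-0.0, -0.5, 0.7]
width: 42.5
```

```bash
python3 -c "
from h import *
plan([425,45,40],np.pi/2+ST[2])"
```

```text
t 2.45 p [417.5  80.3 231.5] w 42.5 F [-0.  -0.5  0.7] q7 [-0.29  0.31  0.04  2.11 -0.02  0.72  1.33]
tool axes
 [[ 0.    -1.     0.008]
 [ 0.     0.008  1.   ]
 [-1.    -0.     0.   ]]
shift mm tool [191.5  -7.7 -35.3] units [ 0.2553 -0.0103 -0.047 ] turn units [-0.007  0.003  0.004]
```

servo_tool([
  {"dx": 0.06,"dy": 0,"dz": -0.047,"wx": 0,"wy": 0,"wz": 0,"fingers": 0.5},
  {"dx": 0.075,"dy": 0,"dz": 0,"wx": 0,"wy": 0,"wz": 0,"fingers": 0.5},
  {"dx": 0.075,"dy": 0,"dz": 0,"wx": 0,"wy": 0,"wz": 0,"fingers": 0.5},
  {"dx": 0.045,"dy": 0,"dz": 0,"wx": 0,"wy": 0,"wz": 0,"fingers": 0.5},
  {"dx": 0,"dy": 0,"dz": 0,"wx": 0,"wy": 0,"wz": 0,"fingers": 0.5},
])

```text
clock: 3.08
eef_pos: [411.8, 40.3, 59.5]
tool_rot: [2.236, 1.548, -2.483]
force: [-0.1, 0.2, 0.6]
width: 42.7
```

```bash
python3 -c "
from h import *
im=ctrl.get_image('side');save('s1.png',cv2.resize(im[150:330,180:460],None,fx=2.8,fy=2.8,interpolation=cv2.INTER_CUBIC))
im=ctrl.get_image('top');save('t1.png',cv2.resize(im[130:320,150:420],None,fx=2.95,fy=2.95,interpolation=cv2.INTER_CUBIC))
plan([425,45,15],np.pi/2+ST[2])"
```

```text
t 3.17 p [413.1  40.5  61. ] w 42.7 F [0.1 0.1 0. ] q7 [-0.13  0.64 -0.07  2.27  0.22  0.25  1.17]
tool axes
 [[-0.015 -1.     0.007]
 [-0.014  0.007  1.   ]
 [-1.     0.014 -0.014]]
shift mm tool [ 45.8 -12.5   5.2] units [ 0.061  -0.0167  0.007 ] turn units [ 0.    -0.133 -0.138]
```

View pics/s1.png

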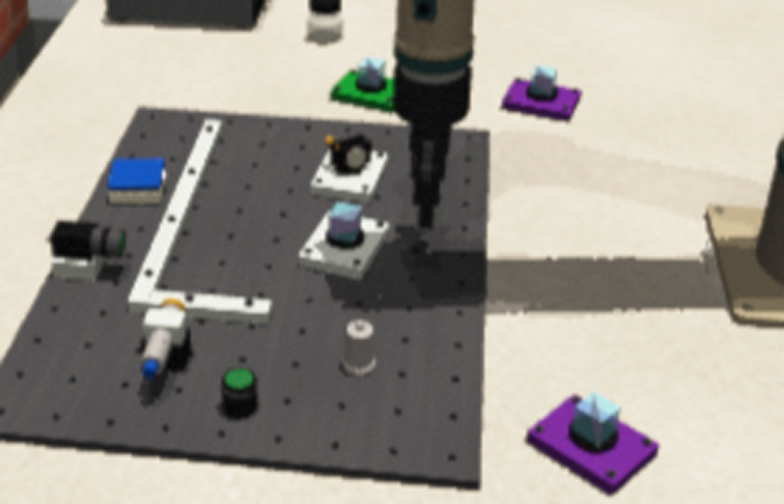

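View pics/t1.png

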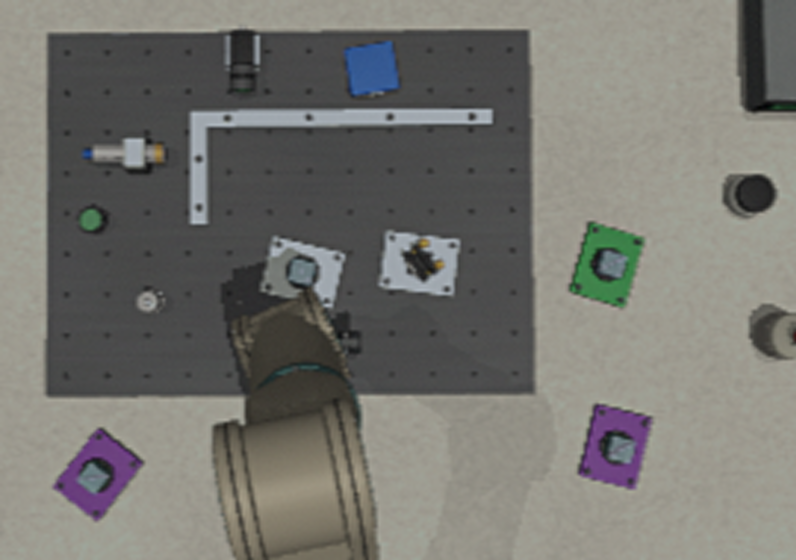

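servo_tool([
  {"dx": 0,"dy": -0.033,"dz": 0.016,"wx": 0,"wy": 0,"wz": 0,"fingers": 0.5},
  {"dx": 0,"dy": 0,"dz": 0,"wx": 0,"wy": -0.13,"wz": -0.14,"fingers": 0.5},
  {"dx": 0,"dy": 0,"dz": 0,"wx": 0,"wy": 0,"wz": 0,"fingers": 0.5},
])

```text
clock: 3.55
eef_pos: [436.7, 51.7, 60.9]
tool_rot: [2.811, 1.569, -1.908]
force: [0.2, 0.3, 0.1]
width: 42.7
```

```bash
python3 -c "
from h import *
plan([437,52,15],np.pi/2+ST[2])"
```

```text
t 3.55 p [436.7  51.7  60.9] w 42.7 F [0.2 0.3 0.1] q7 [-0.12  0.65 -0.09  2.22  0.21  0.27  1.17]
tool axes
 [[-0.    -1.     0.007]
 [-0.001  0.007  1.   ]
 [-1.     0.    -0.001]]
shift mm tool [45.9 -0.3  0.4] units [ 0.0611 -0.0004  0.0005] turn units [ 0.003 -0.012 -0.004]
```

servo_tool([
  {"dx": 0,"dy": 0,"dz": 0,"wx": 0,"wy": 0,"wz": 1,"fingers": 0.5},
  {"dx": 0.03,"dy": 0.003,"dz": 0,"wx": 0,"wy": 0,"wz": 0,"fingers": 0.5},
  {"dx": 0.028,"dy": 0.003,"dz": 0,"wx": 0,"wy": 0,"wz": 0,"fingers": 0.5},
  {"dx": 0,"dy": 0,"dz": 0,"wx": 0,"wy": 0,"wz": 0,"fingers": 0.5},
])

```text
clock: 4.05
eef_pos: [426.3, 51.6, 16.8]
tool_rot: [1.589, 1.462, -3.13]
force: [-0.6, 0.0, 0.4]
width: 42.6
```

```bash
python3 -c "
from h import *
plan([437,52,15],np.pi/2+ST[2])
im=ctrl.get_image('side');save('s2.png',cv2.resize(im[180:290,260:400],None,fx=5,fy=5,interpolation=cv2.INTER_CUBIC))"
```

```text
t 4.05 p [426.3  51.6  16.8] w 42.6 F [-0.6  0.   0.4] q7 [-0.09  0.77 -0.12  2.17  0.21  0.33  1.18]
tool axes
 [[-0.109 -0.994  0.006]
 [-0.001  0.006  1.   ]
 [-0.994  0.109 -0.002]]
shift mm tool [  0.6 -10.8   0.4] units [ 0.0008 -0.0144  0.0006] turn units [ 0.008 -0.019 -1.042]
```

View pics/s2.png

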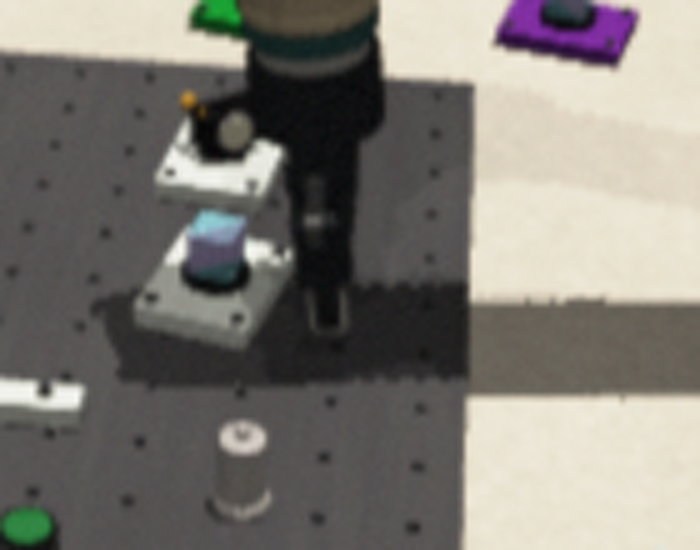

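servo_tool([
  {"dx": 0,"dy": -0.014,"dz": 0,"wx": 0,"wy": 0,"wz": -0.3,"fingers": 0.5},
  {"dx": 0,"dy": -0.014,"dz": 0,"wx": 0,"wy": 0,"wz": -0.3,"fingers": 0.5},
  {"dx": 0,"dy": -0.014,"dz": 0,"wx": 0,"wy": 0,"wz": -0.4,"fingers": 0.5},
  {"dx": 0,"dy": -0.014,"dz": 0,"wx": 0,"wy": 0,"wz": 0,"fingers": 0.5},
  {"dx": 0,"dy": 0,"dz": 0,"wx": 0,"wy": 0,"wz": 0,"fingers": 0.5},
])

```text
clock: 4.72
eef_pos: [471.9, 52.0, 15.2]
tool_rot: [-1.474, 1.57, 0.089]
force: [-0.5, 0.8, 0.3]
width: 42.6
```

```bash
python3 -c "
from h import *
plan([590,52,16],np.pi/2+ST[2])
im=ctrl.get_image('top');save('t3.png',cv2.resize(im[130:320,150:420],None,fx=2.95,fy=2.95,interpolation=cv2.INTER_CUBIC))
im=ctrl.get_image('side');save('s3.png',cv2.resize(im[180:290,240:400],None,fx=4.5,fy=4.5,interpolation=cv2.INTER_CUBIC))"
```

```text
t 4.72 p [471.9  52.   15.2] w 42.6 F [-0.5  0.8  0.3] q7 [-0.05  0.77 -0.18  2.15  0.5   0.26  0.9 ]
tool axes
 [[ 0.001 -1.     0.007]
 [ 0.     0.007  1.   ]
 [-1.    -0.001  0.   ]]
shift mm tool [  -0.7 -118.1    0.8] units [-0.001  -0.1575  0.001 ] turn units [0.001 0.001 0.01 ]
```

View pics/s3.png

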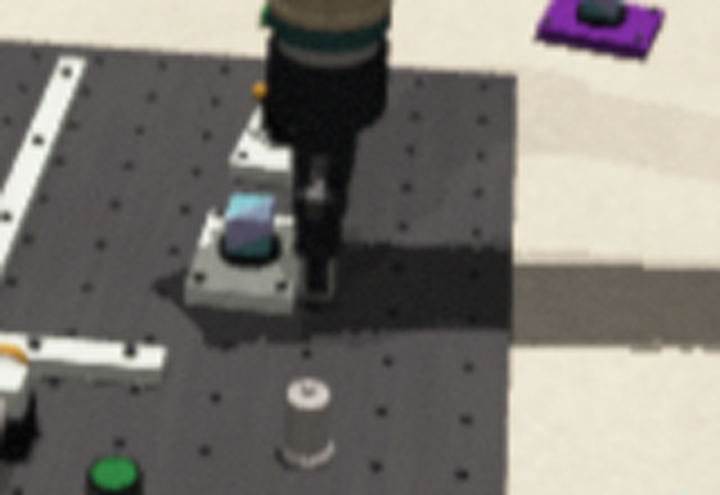

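View pics/t3.png

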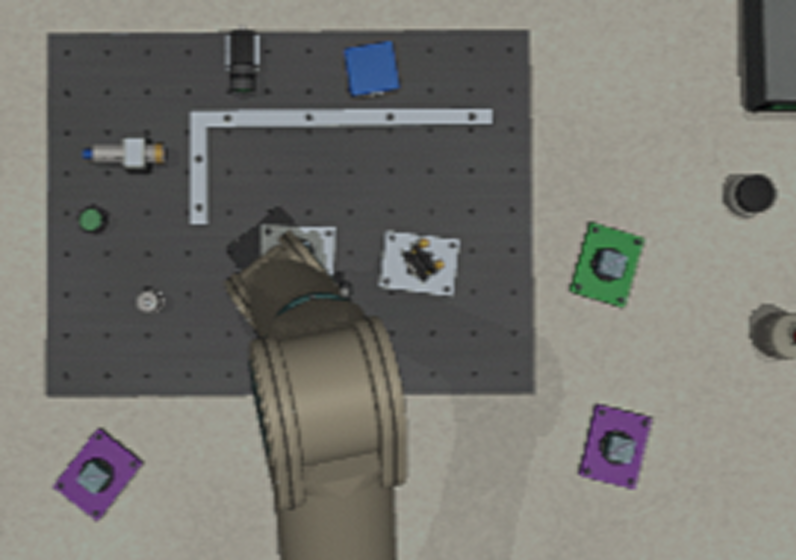

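The plate has squared up against both fingers. I'll push on towards the fence.

servo_tool([
  {"dx": 0,"dy": -0.015,"dz": 0,"wx": 0,"wy": 0,"wz": 0,"fingers": 0.5},
  {"dx": 0,"dy": -0.02,"dz": 0,"wx": 0,"wy": 0,"wz": 0,"fingers": 0.5},
  {"dx": 0,"dy": -0.02,"dz": 0,"wx": 0,"wy": 0,"wz": 0,"fingers": 0.5},
  {"dx": 0,"dy": -0.02,"dz": 0,"wx": 0,"wy": 0,"wz": 0,"fingers": 0.5},
  {"dx": 0,"dy": -0.02,"dz": 0,"wx": 0,"wy": 0,"wz": 0,"fingers": 0.5},
])

```text
clock: 5.45
eef_pos: [541.1, 51.7, 14.7]
tool_rot: [1.862, 1.567, -2.856]
force: [-3.1, -0.7, 2.1]
width: 42.7
```

servo_tool([
  {"dx": 0,"dy": -0.02,"dz": 0,"wx": 0,"wy": 0,"wz": 0,"fingers": 0.5},
  {"dx": 0,"dy": -0.02,"dz": 0,"wx": 0,"wy": 0,"wz": 0,"fingers": 0.5},
  {"dx": 0,"dy": -0.012,"dz": 0,"wx": 0,"wy": 0,"wz": 0,"fingers": 0.5},
  {"dx": 0,"dy": 0,"dz": 0,"wx": 0,"wy": 0,"wz": 0,"fingers": 0.5},
])

```text
clock: 5.95
eef_pos: [581.7, 51.5, 14.8]
tool_rot: [-1.668, 1.57, -0.103]
force: [0.0, 0.2, -0.6]
width: 42.9
```

```bash
python3 -c "
from h import *
plan([597,52,16],np.pi/2+ST[2])
im=ctrl.get_image('top');save('t4.png',cv2.resize(im[130:320,150:420],None,fx=2.95,fy=2.95,interpolation=cv2.INTER_CUBIC))
im=ctrl.get_image('side');save('s4.png',cv2.resize(im[180:290,200:360],None,fx=4.5,fy=4.5,interpolation=cv2.INTER_CUBIC))"
```

```text
t 5.95 p [581.7  51.5  14.8] w 42.9 F [ 0.   0.2 -0.6] q7 [ 0.04  0.86 -0.29  1.84  0.46  0.5   1.01]
tool axes
 [[ 0.001 -1.     0.006]
 [-0.     0.006  1.   ]
 [-1.    -0.001 -0.   ]]
shift mm tool [ -1.2 -15.3   0.6] units [-0.0016 -0.0204  0.0008] turn units [ 0.008 -0.001  0.009]
```

View pics/s4.png

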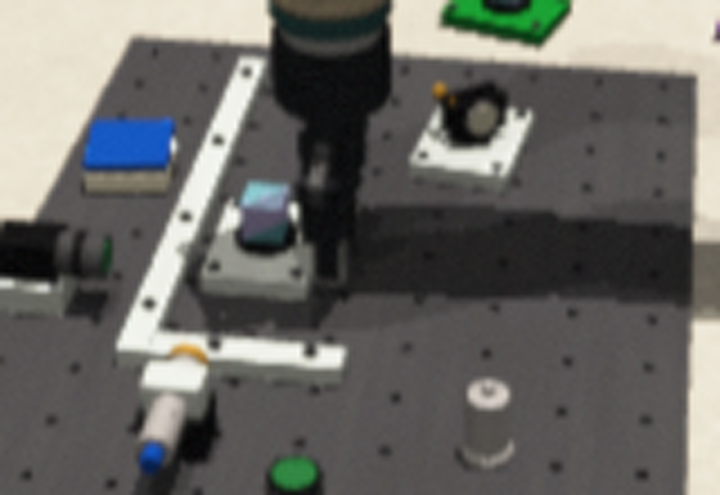

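View pics/t4.png

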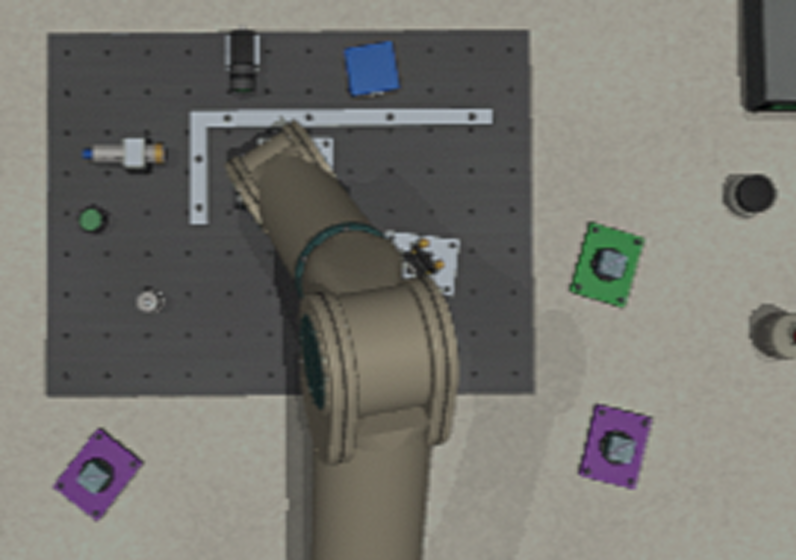

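servo_tool([
  {"dx": 0,"dy": -0.013,"dz": 0,"wx": 0,"wy": 0,"wz": 0,"fingers": 0.5},
  {"dx": 0,"dy": 0,"dz": 0,"wx": 0,"wy": 0,"wz": 0,"fingers": 0.5},
  {"dx": 0,"dy": 0.03,"dz": 0,"wx": 0,"wy": 0,"wz": 0,"fingers": 0.5},
  {"dx": -0.06,"dy": 0.03,"dz": 0,"wx": 0,"wy": 0,"wz": 0,"fingers": 0.5},
  {"dx": -0.08,"dy": 0,"dz": 0,"wx": 0,"wy": 0,"wz": 0,"fingers": 0.5},
])

```text
clock: 6.68
eef_pos: [542.8, 51.5, 119.7]
tool_rot: [1.882, 1.565, -2.835]
force: [0.9, -0.6, -0.3]
width: 42.8
```

servo_tool([
  {"dx": 0,"dy": 0,"dz": -0.07,"wx": 1,"wy": 0,"wz": 0,"fingers": 0.75},
  {"dx": 0,"dy": 0,"dz": -0.07,"wx": 1,"wy": 0,"wz": 0,"fingers": 0.75},
  {"dx": 0,"dy": 0,"dz": 0,"wx": 1,"wy": 0,"wz": 0,"fingers": 0.75},
])

```text
clock: 7.05
eef_pos: [538.9, -59.6, 120.1]
tool_rot: [-2.865, 1.566, -1.627]
force: [0.3, 0.8, -0.2]
width: 21.2
```

```bash
python3 -c "
from h import *
plan([630,-60,100],ST[2])
im=ctrl.get_image('top');save('t5.png',cv2.resize(im[130:320,150:420],None,fx=2.95,fy=2.95,interpolation=cv2.INTER_CUBIC))
print(fitedge('top',im,[638,44,0],CAS))
im=ctrl.get_image('side')
print(fitedge('side',im,[638,48,0],CAS))
"
```

```text
t 7.05 p [538.9 -59.6 120.1] w 21.2 F [ 0.3  0.8 -0.2] q7 [ 0.25  0.64 -0.3   1.92  0.31  0.62  0.99]
tool axes
 [[-0.    -0.945  0.326]
 [-0.005  0.326  0.945]
 [-1.    -0.001 -0.004]]
shift mm tool [ 20.1 -86.2  29.4] units [ 0.0268 -0.115   0.0391] turn units [11.895 -0.029  0.036]
(array([ 6.38563524e+02,  4.97277463e+01, -1.60905180e-02]), np.float64(0.7637467401556214))
(array([6.36328739e+02, 5.45762554e+01, 2.55827904e-03]), np.float64(2.1396002279900483))
```

View pics/t5.png

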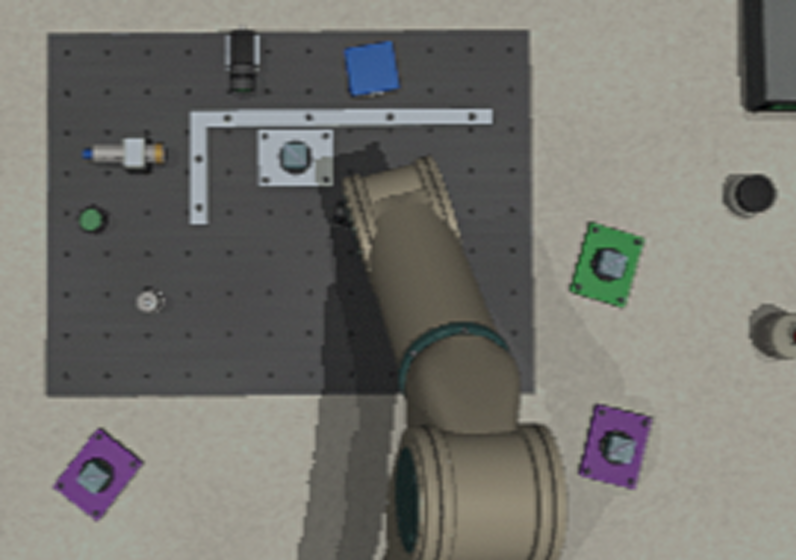

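servo_tool([
  {"dx": 0,"dy": -0.059,"dz": 0.03,"wx": 0,"wy": 0,"wz": 0,"fingers": 0.75},
  {"dx": 0,"dy": -0.058,"dz": 0.031,"wx": 0,"wy": 0,"wz": 0,"fingers": 0.75},
  {"dx": 0,"dy": 0,"dz": 0,"wx": 1,"wy": 0,"wz": 0,"fingers": 0.75},
  {"dx": 0,"dy": 0,"dz": 0,"wx": 1,"wy": 0,"wz": 0,"fingers": 0.75},
  {"dx": 0,"dy": 0,"dz": 0,"wx": 1,"wy": 0,"wz": 0,"fingers": 0.75},
])

```text
clock: 7.78
eef_pos: [637.3, -35.6, 119.6]
tool_rot: [2.593, 1.57, -2.753]
force: [-0.5, 0.0, 0.1]
width: 21.5
```

servo_tool([
  {"dx": 0,"dy": 0,"dz": 0,"wx": 1,"wy": 0,"wz": 0,"fingers": 0.75},
  {"dx": 0,"dy": 0,"dz": 0,"wx": 1,"wy": 0,"wz": 0,"fingers": 0.75},
  {"dx": 0,"dy": 0,"dz": 0,"wx": 1,"wy": 0,"wz": 0,"fingers": 0.75},
  {"dx": 0,"dy": 0,"dz": 0,"wx": 1,"wy": 0,"wz": 0,"fingers": 0.75},
  {"dx": 0,"dy": 0,"dz": 0,"wx": 1,"wy": 0,"wz": 0,"fingers": 0.75},
])

```text
clock: 8.4
eef_pos: [637.3, -35.6, 119.7]
tool_rot: [-2.983, 1.571, -2.569]
force: [-0.7, -0.5, 0.3]
width: 21.3
```

servo_tool([
  {"dx": 0,"dy": 0,"dz": 0,"wx": 1,"wy": 0,"wz": 0,"fingers": 0.75},
  {"dx": 0,"dy": 0,"dz": 0,"wx": 1,"wy": 0,"wz": 0,"fingers": 0.75},
  {"dx": 0,"dy": 0,"dz": 0,"wx": 1,"wy": 0,"wz": 0,"fingers": 0.75},
  {"dx": 0,"dy": 0,"dz": 0,"wx": 0.9,"wy": 0,"wz": 0,"fingers": 0.75},
  {"dx": 0,"dy": 0,"dz": 0,"wx": 0,"wy": 0,"wz": 0,"fingers": 0.75},
])

```text
clock: 9.02
eef_pos: [637.1, -35.7, 119.7]
tool_rot: [-2.291, 1.57, -2.282]
force: [-0.2, -0.0, -0.3]
width: 21.5
```

```bash
python3 -c "
from h import *
plan([637,-40,16],ST[2])
"
```

```text
t 9.03 p [637.1 -35.7 119.7] w 21.5 F [-0.2 -0.  -0.3] q7 [-0.01  0.74  0.04  1.65 -0.04  0.75  0.05]
tool axes
 [[-0.001 -0.009  1.   ]
 [-0.001  1.     0.009]
 [-1.    -0.001 -0.001]]
shift mm tool [ 1.037e+02 -4.200e+00 -1.000e-01] units [ 0.1383 -0.0056 -0.0002] turn units [ 0.156 -0.005  0.006]
```

servo_tool([
  {"dx": 0.07,"dy": 0,"dz": 0,"wx": 0.16,"wy": 0,"wz": 0,"fingers": 0.75},
  {"dx": 0.068,"dy": 0,"dz": 0,"wx": 0,"wy": 0,"wz": 0,"fingers": 0.75},
  {"dx": 0,"dy": 0,"dz": 0,"wx": 0,"wy": 0,"wz": 0,"fingers": 0.75},
  {"dx": 0,"dy": 0.02,"dz": 0,"wx": 0,"wy": 0,"wz": 0,"fingers": 0.75},
  {"dx": 0,"dy": 0.012,"dz": 0,"wx": 0,"wy": 0,"wz": 0,"fingers": 0.75},
])

```text
clock: 9.65
eef_pos: [637.1, -10.7, 16.6]
tool_rot: [2.374, 1.57, 2.365]
force: [0.2, 1.1, 0.4]
width: 21.5
```

servo_tool([
  {"dx": 0,"dy": 0.015,"dz": 0,"wx": 0,"wy": 0,"wz": 0,"fingers": 0.75},
  {"dx": 0,"dy": 0.018,"dz": 0,"wx": 0,"wy": 0,"wz": 0,"fingers": 0.75},
  {"dx": 0,"dy": 0.018,"dz": 0,"wx": 0,"wy": 0,"wz": 0,"fingers": 0.75},
  {"dx": 0,"dy": 0.018,"dz": 0,"wx": 0,"wy": 0,"wz": 0,"fingers": 0.75},
  {"dx": 0,"dy": 0,"dz": 0,"wx": 0,"wy": 0,"wz": 0,"fingers": 0.75},
])

```text
clock: 10.28
eef_pos: [637.6, 41.6, 16.2]
tool_rot: [2.125, 1.569, 2.115]
force: [-0.5, -0.6, -0.1]
width: 21.0
```

```bash
python3 -c "
from h import *
plan([637,57,16],ST[2])
im=ctrl.get_image('side');save('s6.png',cv2.resize(im[180:290,200:360],None,fx=5,fy=5,interpolation=cv2.INTER_CUBIC))
im=ctrl.get_image('top');save('t6.png',cv2.resize(im[130:320,150:420],None,fx=2.95,fy=2.95,interpolation=cv2.INTER_CUBIC))
"
```

```text
t 10.28 p [637.6  41.6  16.2] w 21.0 F [-0.5 -0.6 -0.1] q7 [-0.14  0.89  0.05  1.69 -0.07  0.57 -0.06]
tool axes
 [[-0.001  0.01   1.   ]
 [ 0.001  1.    -0.01 ]
 [-1.     0.001 -0.001]]
shift mm tool [ 0.2 15.4 -0.8] units [ 0.0003  0.0206 -0.001 ] turn units [-0.024 -0.008 -0.013]
```

View pics/s6.png

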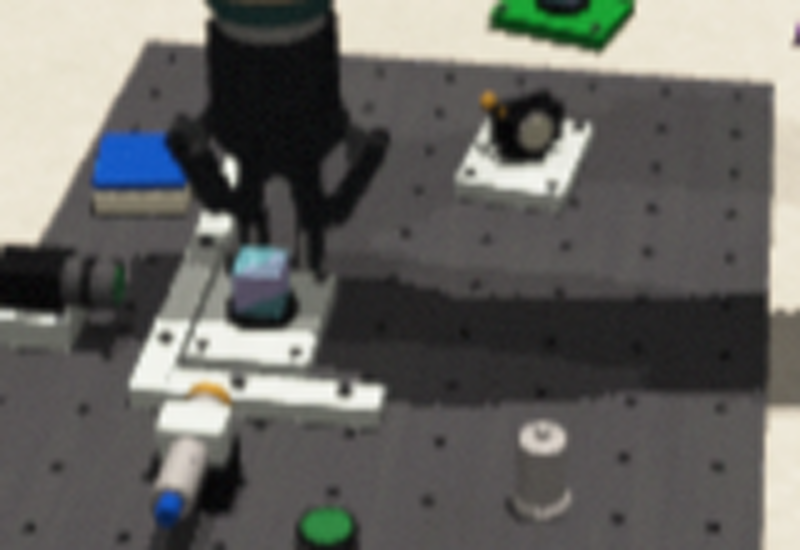

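View pics/t6.png

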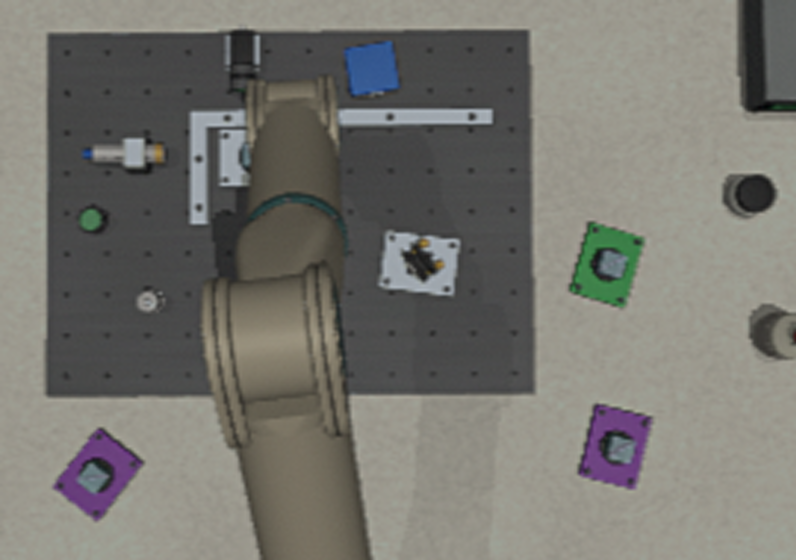

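servo_tool([
  {"dx": 0,"dy": 0.009,"dz": 0,"wx": 0,"wy": 0,"wz": 0,"fingers": 0.75},
  {"dx": 0,"dy": 0.005,"dz": 0,"wx": 0,"wy": 0,"wz": 0,"fingers": 0.75},
  {"dx": 0,"dy": 0.002,"dz": 0,"wx": 0,"wy": 0,"wz": 0,"fingers": 0.75},
])

```text
clock: 10.75
eef_pos: [637.6, 50.4, 16.0]
tool_rot: [-2.456, 1.569, -2.468]
force: [1.0, -1.8, -1.2]
width: 21.5
```

servo_tool([
  {"dx": 0,"dy": 0.003,"dz": 0,"wx": 0,"wy": 0,"wz": 0,"fingers": 0.75},
])

```text
clock: 10.88
eef_pos: [637.5, 52.3, 16.0]
tool_rot: [-2.413, 1.569, -2.425]
force: [-0.5, -1.1, -1.2]
width: 21.2
```

servo_tool([
  {"dx": 0,"dy": 0.003,"dz": 0,"wx": 0,"wy": 0,"wz": 0,"fingers": 0.75},
])

```text
clock: 11.0
eef_pos: [637.7, 54.8, 16.1]
tool_rot: [-2.442, 1.569, -2.455]
force: [-0.8, -2.0, -1.4]
width: 21.3
```

servo_tool([
  {"dx": 0,"dy": 0.002,"dz": 0,"wx": 0,"wy": 0,"wz": 0,"fingers": 0.75},
])

```text
clock: 11.12
eef_pos: [637.8, 56.6, 16.2]
tool_rot: [-2.437, 1.569, -2.449]
force: [0.1, -1.5, -0.9]
width: 21.4
```

```bash
python3 -c "
from h import *
plan([637,57,16],ST[2])
im=ctrl.get_image('side');save('s7.png',cv2.resize(im[200:280,200:290],None,fx=8,fy=7.5,interpolation=cv2.INTER_CUBIC))
im=ctrl.get_image('top');save('t7.png',cv2.resize(im[160:210,205:260],None,fx=12,fy=12,interpolation=cv2.INTER_CUBIC))
"
```

```text
t 11.12 p [637.8  56.6  16.2] w 21.4 F [ 0.1 -1.5 -0.9] q7 [-0.16  0.89  0.05  1.68 -0.07  0.57 -0.08]
tool axes
 [[-0.001  0.012  1.   ]
 [-0.001  1.    -0.012]
 [-1.    -0.001 -0.001]]
shift mm tool [ 0.2  0.4 -0.8] units [ 0.0002  0.0006 -0.0011] turn units [-0.049 -0.01   0.008]
```

View pics/s7.png

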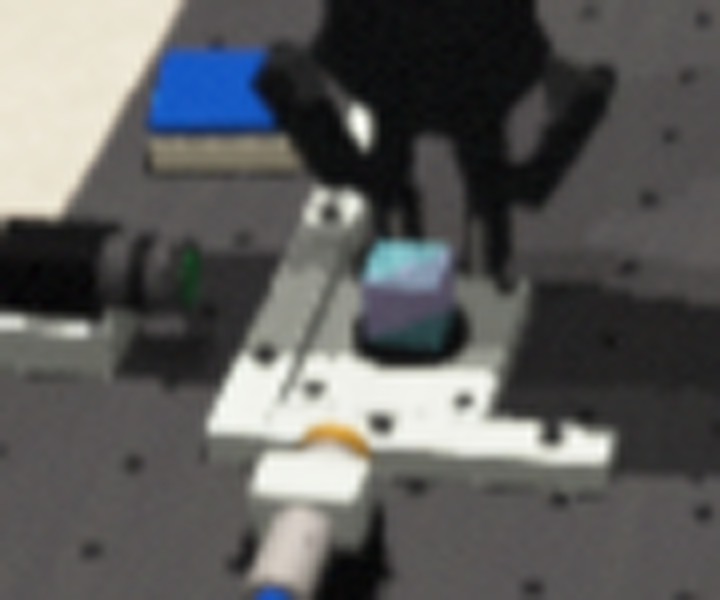

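View pics/t7.png

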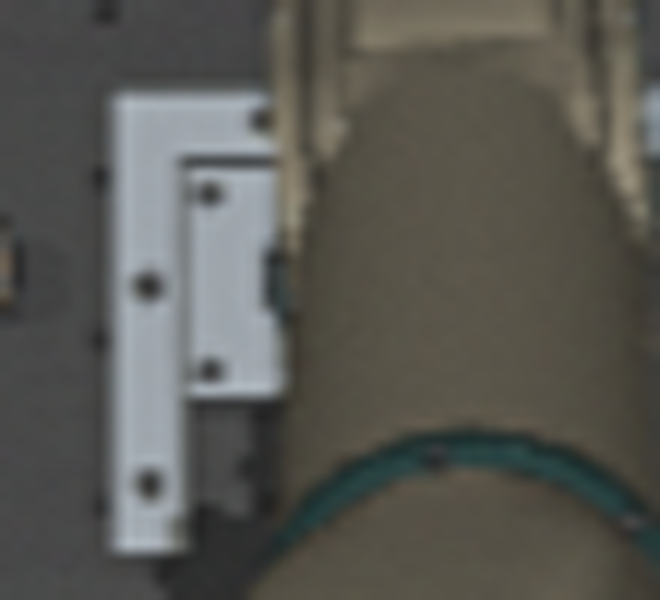

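servo_tool([
  {"dx": 0,"dy": 0.002,"dz": 0,"wx": 0,"wy": 0,"wz": 0,"fingers": 0.75},
])

```text
clock: 11.35
eef_pos: [637.9, 56.7, 16.2]
tool_rot: [-1.97, 1.568, -1.983]
force: [0.3, -5.1, -0.8]
width: 21.5
```

servo_tool([
  {"dx": 0,"dy": 0.002,"dz": 0,"wx": 0,"wy": 0,"wz": 0,"fingers": 0.75},
])

```text
clock: 11.48
eef_pos: [638.0, 56.8, 16.3]
tool_rot: [-1.759, 1.567, -1.772]
force: [0.1, -6.9, -0.9]
width: 21.5
```

servo_tool([
  {"dx": 0,"dy": 0.004,"dz": 0,"wx": 0,"wy": 0,"wz": 0,"fingers": 0.75},
])

```text
clock: 11.6
eef_pos: [638.1, 56.9, 16.3]
tool_rot: [-1.684, 1.564, -1.698]
force: [0.0, -13.7, -0.4]
width: 21.3
```

servo_tool([
  {"dx": 0,"dy": 0.004,"dz": 0,"wx": 0,"wy": 0,"wz": 0,"fingers": 0.75},
  {"dx": 0,"dy": 0,"dz": 0,"wx": 0,"wy": 0,"wz": 0,"fingers": 0.75},
])

```text
clock: 11.85
eef_pos: [638.1, 56.9, 16.3]
tool_rot: [-1.672, 1.56, -1.688]
force: [-0.5, -15.2, 0.1]
width: 21.1
```

servo_tool([
  {"dx": 0,"dy": -0.03,"dz": 0,"wx": 0,"wy": 0,"wz": 0,"fingers": 0.75},
  {"dx": 0,"dy": -0.03,"dz": 0,"wx": 0,"wy": 0,"wz": 0,"fingers": 0.75},
  {"dx": -0.07,"dy": 0,"dz": 0,"wx": 0,"wy": 0,"wz": 0,"fingers": 0.5},
  {"dx": -0.075,"dy": 0,"dz": 0,"wx": 0,"wy": 0,"wz": 0,"fingers": 0.5},
  {"dx": 0,"dy": 0,"dz": -0.07,"wx": 0,"wy": 0,"wz": 0,"fingers": 0.5},
])

```text
clock: 12.48
eef_pos: [592.6, 22.6, 130.2]
tool_rot: [0.106, 1.555, 0.094]
force: [-0.0, 0.8, -0.7]
width: 42.2
```

servo_tool([
  {"dx": 0,"dy": 0,"dz": -0.04,"wx": 0,"wy": 0,"wz": 0,"fingers": 0.5},
  {"dx": 0,"dy": 0,"dz": 0,"wx": -1,"wy": 0,"wz": 0,"fingers": 0.5},
  {"dx": 0,"dy": 0,"dz": 0,"wx": -1,"wy": 0,"wz": 0,"fingers": 0.5},
  {"dx": 0,"dy": 0,"dz": 0,"wx": -1,"wy": 0,"wz": 0,"fingers": 0.5},
  {"dx": 0,"dy": 0,"dz": 0,"wx": -1,"wy": 0,"wz": 0,"fingers": 0.5},
])

```text
clock: 13.1
eef_pos: [555.4, 22.8, 125.5]
tool_rot: [0.946, 1.57, 1.357]
force: [1.2, 0.2, 0.3]
width: 42.6
```

servo_tool([
  {"dx": 0,"dy": 0,"dz": 0,"wx": -1,"wy": 0,"wz": 0,"fingers": 0.5},
  {"dx": 0,"dy": 0,"dz": 0,"wx": -1,"wy": 0,"wz": 0,"fingers": 0.5},
  {"dx": 0,"dy": 0,"dz": 0,"wx": -1,"wy": 0,"wz": 0,"fingers": 0.5},
  {"dx": 0,"dy": 0,"dz": 0,"wx": -1,"wy": 0,"wz": 0,"fingers": 0.5},
  {"dx": 0,"dy": 0,"dz": 0,"wx": -1,"wy": 0,"wz": 0,"fingers": 0.5},
])

```text
clock: 13.72
eef_pos: [555.4, 22.7, 125.5]
tool_rot: [0.57, 1.57, 1.505]
force: [0.9, 0.9, -0.1]
width: 42.7
```

servo_tool([
  {"dx": 0,"dy": 0,"dz": 0,"wx": -1,"wy": 0,"wz": 0,"fingers": 0.5},
  {"dx": 0,"dy": 0,"dz": 0,"wx": -1,"wy": 0,"wz": 0,"fingers": 0.5},
  {"dx": 0,"dy": 0,"dz": 0,"wx": -1,"wy": 0,"wz": 0,"fingers": 0.5},
  {"dx": 0,"dy": 0,"dz": 0,"wx": -1,"wy": 0,"wz": 0,"fingers": 0.5},
  {"dx": 0,"dy": 0,"dz": 0,"wx": -1,"wy": 0,"wz": 0,"fingers": 0.5},
])

```text
clock: 14.35
eef_pos: [555.4, 22.7, 125.5]
tool_rot: [0.142, 1.57, 1.6]
force: [-1.1, -0.9, 0.2]
width: 43.0
```

```bash
python3 -c "
from h import *
plan([565,108,120],np.pi/2+ST[2])
im=ctrl.get_image('top');save('t8.png',cv2.resize(im[130:320,150:420],None,fx=2.95,fy=2.95,interpolation=cv2.INTER_CUBIC))
print(fitedge('top',im,[639,113,0],CAS), fitedge('top',im,ST,STS))
"
```

```text
t 14.35 p [555.4  22.7 125.5] w 43.0 F [-1.1 -0.9  0.2] q7 [ 0.14  0.66 -0.36  1.88  0.36  0.67  1.03]
tool axes
 [[-0.    -0.994  0.113]
 [ 0.     0.113  0.994]
 [-1.     0.     0.   ]]
shift mm tool [ 5.6  0.  85.9] units [0.0074 0.     0.1145] turn units [-1.011  0.003 -0.   ]
(array([ 6.39694620e+02,  1.13988604e+02, -2.89285288e-02]), np.float64(1.6869397719565593)) (array([ 6.77882149e+02,  1.58132018e+02, -7.51424994e-03]), np.float64(1.1358885839768336))
```

View pics/t8.png

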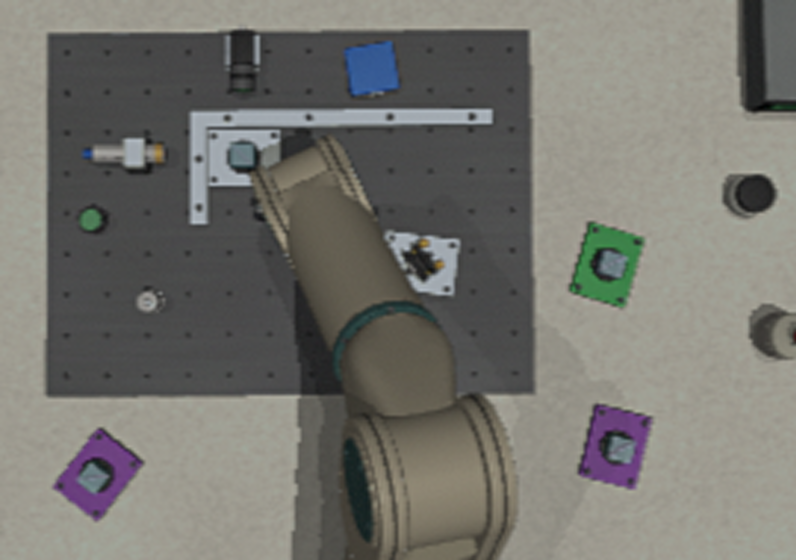

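servo_tool([
  {"dx": 0,"dy": 0,"dz": 0.057,"wx": 0,"wy": 0,"wz": 0,"fingers": 0.5},
  {"dx": 0,"dy": 0,"dz": 0.057,"wx": 0,"wy": 0,"wz": 0,"fingers": 0.5},
  {"dx": 0,"dy": 0,"dz": 0,"wx": -1,"wy": 0,"wz": 0,"fingers": 0.5},
  {"dx": 0.07,"dy": 0,"dz": 0,"wx": 0,"wy": 0,"wz": 0,"fingers": 0.5},
  {"dx": 0,"dy": 0,"dz": 0,"wx": 0,"wy": 0,"wz": 0,"fingers": 0.5},
])

```text
clock: 15.02
eef_pos: [562.0, 106.2, 69.9]
tool_rot: [1.862, 1.562, -2.863]
force: [-0.9, 0.1, 0.2]
width: 42.7
```

```bash
python3 -c "
from h import *
plan([565,108,16],np.pi/2+ST[2])
"
```

```text
t 15.03 p [562.  106.2  69.9] w 42.7 F [-0.9  0.1  0.2] q7 [-0.02  0.76 -0.34  1.85  0.41  0.6   0.94]
tool axes
 [[-0.008 -1.     0.013]
 [-0.002  0.013  1.   ]
 [-1.     0.008 -0.002]]
shift mm tool [53.9 -3.4  1.9] units [ 0.0718 -0.0045  0.0026] turn units [-0.053 -0.023 -0.076]
```

servo_tool([
  {"dx": 0.072,"dy": 0,"dz": 0,"wx": -0.05,"wy": -0.02,"wz": -0.08,"fingers": 0.5},
  {"dx": 0,"dy": 0,"dz": 0,"wx": 0,"wy": 0,"wz": 0,"fingers": 0.5},
  {"dx": 0,"dy": -0.018,"dz": 0,"wx": 0,"wy": 0,"wz": 0,"fingers": 0.5},
  {"dx": 0,"dy": -0.015,"dz": 0,"wx": 0,"wy": 0,"wz": 0,"fingers": 0.5},
  {"dx": 0,"dy": 0,"dz": 0,"wx": 0,"wy": 0,"wz": 0,"fingers": 0.5},
])

```text
clock: 15.65
eef_pos: [591.5, 106.3, 20.6]
tool_rot: [-1.383, 1.56, 0.18]
force: [-0.8, 0.5, 0.7]
width: 42.6
```

servo_tool([
  {"dx": 0,"dy": -0.005,"dz": 0,"wx": 0,"wy": 0,"wz": 0,"fingers": 0.5},
])

```text
clock: 15.78
eef_pos: [593.2, 106.1, 19.5]
tool_rot: [-1.427, 1.563, 0.137]
force: [-0.4, 0.1, 0.3]
width: 42.6
```

servo_tool([
  {"dx": 0,"dy": -0.004,"dz": 0,"wx": 0,"wy": 0,"wz": 0,"fingers": 0.5},
])

```text
clock: 15.9
eef_pos: [594.8, 106.0, 18.9]
tool_rot: [-1.492, 1.566, 0.073]
force: [-4.6, 0.2, 2.5]
width: 43.0
```

servo_tool([
  {"dx": 0,"dy": -0.003,"dz": 0,"wx": 0,"wy": 0,"wz": 0,"fingers": 0.5},
])

```text
clock: 16.02
eef_pos: [596.5, 106.1, 18.5]
tool_rot: [-1.508, 1.568, 0.056]
force: [-7.1, 0.7, 5.6]
width: 42.3
```

servo_tool([
  {"dx": 0,"dy": -0.003,"dz": 0,"wx": 0,"wy": 0,"wz": 0,"fingers": 0.5},
])

```text
clock: 16.15
eef_pos: [596.5, 106.0, 18.2]
tool_rot: [2.27, 1.57, -2.449]
force: [-11.7, 0.5, 7.6]
width: 42.3
```

servo_tool([
  {"dx": 0,"dy": -0.003,"dz": 0,"wx": 0,"wy": 0,"wz": 0,"fingers": 0.5},
])

```text
clock: 16.27
eef_pos: [596.6, 106.0, 17.9]
tool_rot: [1.893, 1.566, -2.825]
force: [-17.1, 0.3, 12.1]
width: 42.2
```

```bash
python3 -c "
from h import *
plan([598,106,18],np.pi/2+ST[2])
im=ctrl.get_image('side');save('s9.png',cv2.resize(im[200:280,200:290],None,fx=8,fy=7.5,interpolation=cv2.INTER_CUBIC))
"
```

```text
t 16.27 p [596.6 106.   17.9] w 42.2 F [-17.1   0.3  12.1] q7 [-0.03  0.87 -0.31  1.77  0.45  0.57  0.94]
tool axes
 [[-0.005 -1.     0.006]
 [-0.002  0.006  1.   ]
 [-1.     0.005 -0.002]]
shift mm tool [-0.1 -1.4  0. ] units [-0.0001 -0.0019  0.    ] turn units [ 0.008 -0.016 -0.048]
```

View pics/s9.png

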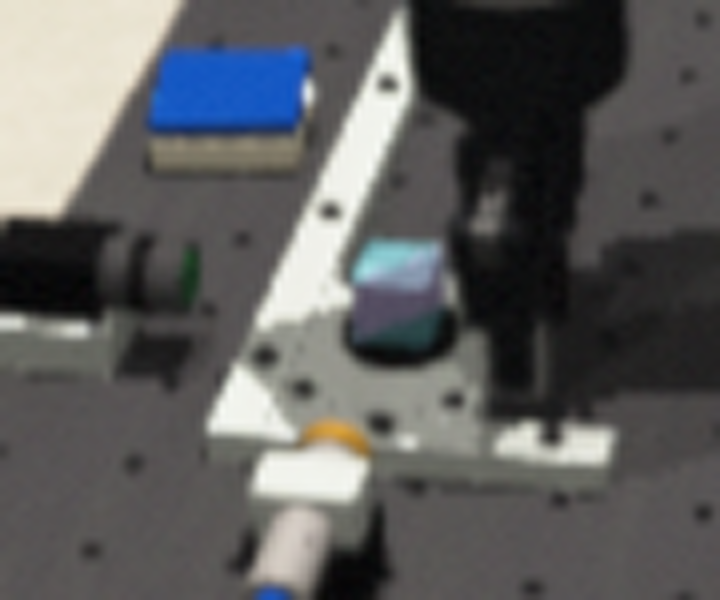

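servo_tool([
  {"dx": 0,"dy": 0.02,"dz": 0,"wx": 0,"wy": 0,"wz": 0,"fingers": 0.5},
  {"dx": 0,"dy": 0.03,"dz": 0,"wx": 0,"wy": 0,"wz": 0,"fingers": 0.75},
  {"dx": -0.07,"dy": 0,"dz": 0,"wx": 0,"wy": 0,"wz": 0,"fingers": 0.75},
  {"dx": -0.075,"dy": 0,"dz": -0.03,"wx": 0,"wy": 0,"wz": 0,"fingers": 0.75},
  {"dx": 0,"dy": 0,"dz": -0.08,"wx": 0,"wy": 0,"wz": 0,"fingers": 0.75},
])

```text
clock: 16.95
eef_pos: [569.0, 27.7, 132.1]
tool_rot: [-1.309, 1.55, 0.262]
force: [1.0, -0.7, -0.1]
width: 21.3
```

servo_tool([
  {"dx": 0,"dy": 0,"dz": -0.07,"wx": 0,"wy": 0,"wz": 0,"fingers": 0.75},
  {"dx": 0,"dy": 0,"dz": -0.07,"wx": 0,"wy": 0,"wz": 0,"fingers": 0.75},
  {"dx": 0,"dy": 0,"dz": 0,"wx": 0,"wy": 0,"wz": 0,"fingers": 0.75},
])

```text
clock: 17.32
eef_pos: [563.5, -88.2, 126.7]
tool_rot: [-1.883, 1.563, -0.329]
force: [-0.4, 0.5, 0.0]
width: 21.6
```

```bash
python3 -c "
from h import *
plan([637,-20,120],ST[2])
im=ctrl.get_image('top');save('t10.png',cv2.resize(im[155:215,195:275],None,fx=10,fy=10,interpolation=cv2.INTER_CUBIC))
print(fitedge('top',im,[642,113,0],CAS), fitedge('top',im,ST,STS))
im=ctrl.get_image('side');save('s10.png',cv2.resize(im[200:280,200:290],None,fx=8,fy=7.5,interpolation=cv2.INTER_CUBIC))
"
```

```text
t 17.32 p [563.5 -88.2 126.7] w 21.6 F [-0.4  0.5  0. ] q7 [ 0.37  0.68 -0.41  1.84  0.41  0.7   1.28]
tool axes
 [[ 0.008 -1.     0.016]
 [-0.003  0.016  1.   ]
 [-1.    -0.008 -0.003]]
shift mm tool [  7.1 -72.3  69.4] units [ 0.0094 -0.0964  0.0926] turn units [14.911  0.039  0.078]
(array([ 6.43511046e+02,  1.13430421e+02, -2.01655180e-02]), np.float64(1.6895742534166438)) (array([ 6.77965224e+02,  1.58065337e+02, -6.83412299e-03]), np.float64(1.218368441228291))
```

View pics/t10.png

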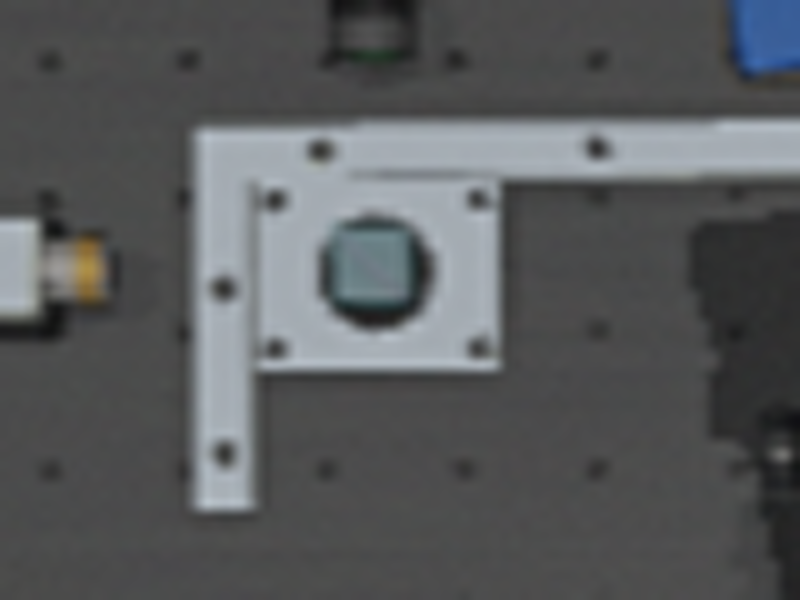

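View pics/s10.png

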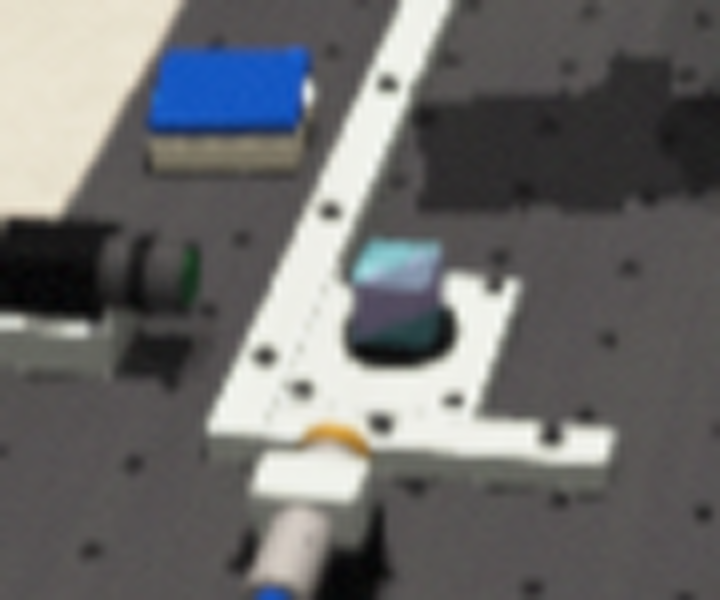

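The plate is nearly home, but faint tapering lines remain at the stop (top crop about (252,180–290)) and at the fence (about 350–480). I'll re-press on the short side, nearer the fence, and then on the long side.

servo_tool([
  {"dx": 0,"dy": -0.054,"dz": 0.045,"wx": 0,"wy": 0,"wz": 0,"fingers": 0.75},
  {"dx": 0,"dy": -0.054,"dz": 0.042,"wx": 0,"wy": 0,"wz": 0,"fingers": 0.75},
  {"dx": 0,"dy": 0,"dz": 0,"wx": 1,"wy": 0,"wz": 0,"fingers": 0.75},
  {"dx": 0,"dy": 0,"dz": 0,"wx": 1,"wy": 0,"wz": 0,"fingers": 0.75},
  {"dx": 0,"dy": 0,"dz": 0,"wx": 1,"wy": 0,"wz": 0,"fingers": 0.75},
])

```text
clock: 18.05
eef_pos: [645.2, -13.5, 127.6]
tool_rot: [-0.95, 1.563, 0.3]
force: [0.5, 0.1, -0.0]
width: 21.5
```

servo_tool([
  {"dx": 0,"dy": 0,"dz": 0,"wx": 1,"wy": 0,"wz": 0,"fingers": 0.75},
  {"dx": 0,"dy": 0,"dz": 0,"wx": 1,"wy": 0,"wz": 0,"fingers": 0.75},
  {"dx": 0,"dy": 0,"dz": 0,"wx": 1,"wy": 0,"wz": 0,"fingers": 0.75},
  {"dx": 0,"dy": 0,"dz": 0,"wx": 1,"wy": 0,"wz": 0,"fingers": 0.75},
  {"dx": 0,"dy": 0,"dz": 0,"wx": 1,"wy": 0,"wz": 0,"fingers": 0.75},
])

```text
clock: 18.68
eef_pos: [645.2, -13.6, 127.7]
tool_rot: [-0.425, 1.562, 0.301]
force: [-0.1, 0.4, 0.5]
width: 21.0
```

servo_tool([
  {"dx": 0,"dy": 0,"dz": 0,"wx": 1,"wy": 0,"wz": 0,"fingers": 0.75},
  {"dx": 0,"dy": 0,"dz": 0,"wx": 1,"wy": 0,"wz": 0,"fingers": 0.75},
  {"dx": 0,"dy": 0,"dz": 0,"wx": 1,"wy": 0,"wz": 0,"fingers": 0.75},
  {"dx": 0,"dy": 0,"dz": 0,"wx": 1,"wy": 0,"wz": 0,"fingers": 0.75},
  {"dx": 0,"dy": 0,"dz": 0,"wx": 1,"wy": 0,"wz": 0,"fingers": 0.75},
])

```text
clock: 19.3
eef_pos: [645.2, -13.6, 127.6]
tool_rot: [0.094, 1.562, 0.297]
force: [-1.3, -0.6, 0.3]
width: 21.2
```

servo_tool([
  {"dx": 0,"dy": 0,"dz": 0,"wx": 1,"wy": 0,"wz": 0,"fingers": 0.75},
  {"dx": 0,"dy": 0,"dz": 0,"wx": 0.9,"wy": 0,"wz": 0,"fingers": 0.75},
  {"dx": 0,"dy": 0,"dz": 0,"wx": 0,"wy": 0,"wz": 0,"fingers": 0.75},
])

```text
clock: 19.68
eef_pos: [645.1, -13.9, 127.6]
tool_rot: [0.24, 1.563, 0.248]
force: [0.5, 0.2, 0.3]
width: 21.4
```

```bash
python3 -c "
from h import *
plan([645,20,16],ST[2])
"
```

```text
t 19.68 p [645.1 -13.9 127.6] w 21.4 F [0.5 0.2 0.3] q7 [-0.03  0.74  0.02  1.63 -0.02  0.77  0.  ]
tool axes
 [[ 0.008 -0.008  1.   ]
 [ 0.002  1.     0.008]
 [-1.     0.002  0.008]]
shift mm tool [111.7  33.7  -0.7] units [ 0.1489  0.0449 -0.001 ] turn units [ 0.144  0.074 -0.019]
```

servo_tool([
  {"dx": 0.075,"dy": 0,"dz": -0.001,"wx": 0.14,"wy": 0.07,"wz": 0,"fingers": 0.75},
  {"dx": 0.073,"dy": 0,"dz": 0,"wx": 0,"wy": 0,"wz": 0,"fingers": 0.75},
  {"dx": 0,"dy": 0.03,"dz": 0,"wx": 0,"wy": 0,"wz": 0,"fingers": 0.75},
  {"dx": 0,"dy": 0.03,"dz": 0,"wx": 0,"wy": 0,"wz": 0,"fingers": 0.75},
  {"dx": 0,"dy": 0.02,"dz": 0,"wx": 0,"wy": 0,"wz": 0,"fingers": 0.75},
])

```text
clock: 20.3
eef_pos: [645.3, 46.4, 16.6]
tool_rot: [1.522, 1.568, 1.515]
force: [-0.2, 0.6, -0.6]
width: 21.5
```

servo_tool([
  {"dx": 0,"dy": 0.012,"dz": 0,"wx": 0,"wy": 0,"wz": 0,"fingers": 0.75},
  {"dx": 0,"dy": 0,"dz": 0,"wx": 0,"wy": 0,"wz": 0,"fingers": 0.75},
])

```text
clock: 20.55
eef_pos: [645.5, 53.3, 16.9]
tool_rot: [1.315, 1.569, 1.305]
force: [0.6, 0.2, -0.7]
width: 21.0
```

servo_tool([
  {"dx": 0,"dy": 0.004,"dz": 0,"wx": 0,"wy": 0,"wz": 0,"fingers": 0.75},
  {"dx": 0,"dy": 0.002,"dz": 0,"wx": 0,"wy": 0,"wz": 0,"fingers": 0.75},
])

```text
clock: 20.8
eef_pos: [645.5, 56.3, 16.8]
tool_rot: [1.326, 1.57, 1.314]
force: [-0.0, 0.5, 0.1]
width: 21.1
```

servo_tool([
  {"dx": 0,"dy": 0.005,"dz": 0,"wx": 0,"wy": 0,"wz": 0,"fingers": 0.75},
])

```text
clock: 20.92
eef_pos: [645.5, 56.8, 16.8]
tool_rot: [-1.639, 1.567, -1.651]
force: [-0.6, -10.2, 1.9]
width: 21.4
```

servo_tool([
  {"dx": 0,"dy": 0.005,"dz": 0,"wx": 0,"wy": 0,"wz": 0,"fingers": 0.75},
])

```text
clock: 21.05
eef_pos: [645.4, 56.9, 16.9]
tool_rot: [-1.651, 1.563, -1.665]
force: [0.5, -15.2, 2.2]
width: 21.2
```

servo_tool([
  {"dx": 0,"dy": 0.004,"dz": 0,"wx": 0,"wy": 0,"wz": 0,"fingers": 0.75},
  {"dx": 0,"dy": 0,"dz": 0,"wx": 0,"wy": 0,"wz": 0,"fingers": 0.75},
])

```text
clock: 21.3
eef_pos: [645.4, 56.8, 16.9]
tool_rot: [-1.653, 1.56, -1.669]
force: [-0.5, -15.6, 2.8]
width: 21.3
```

servo_tool([
  {"dx": 0,"dy": -0.03,"dz": 0,"wx": 0,"wy": 0,"wz": 0,"fingers": 0.75},
  {"dx": 0,"dy": -0.05,"dz": 0,"wx": 0,"wy": 0,"wz": 0,"fingers": 0.5},
  {"dx": -0.075,"dy": 0,"dz": 0,"wx": 0,"wy": 0,"wz": 0,"fingers": 0.5},
  {"dx": -0.075,"dy": 0,"dz": 0,"wx": 0,"wy": 0,"wz": 0,"fingers": 0.5},
  {"dx": 0,"dy": -0.08,"dz": 0,"wx": 0,"wy": 0,"wz": 0,"fingers": 0.5},
])

```text
clock: 21.92
eef_pos: [649.0, -45.4, 134.5]
tool_rot: [0.557, 1.557, 0.556]
force: [1.0, -1.0, -0.4]
width: 42.7
```

servo_tool([
  {"dx": 0,"dy": -0.08,"dz": -0.03,"wx": 0,"wy": 0,"wz": 0,"fingers": 0.5},
  {"dx": 0,"dy": 0,"dz": -0.07,"wx": 0,"wy": 0,"wz": 0,"fingers": 0.5},
  {"dx": 0,"dy": 0,"dz": 0,"wx": 0,"wy": 0,"wz": 0,"fingers": 0.5},
])

```text
clock: 22.3
eef_pos: [563.0, -111.3, 128.4]
tool_rot: [2.838, 1.563, 2.823]
force: [0.4, 0.4, 0.3]
width: 42.6
```

```bash
python3 -c "
from h import *
plan([560,100,120],np.pi/2+ST[2])
im=ctrl.get_image('top');save('t11.png',cv2.resize(im[155:215,195:275],None,fx=10,fy=10,interpolation=cv2.INTER_CUBIC))
print(fitedge('top',im,[642,113,0],rsamp(-35,35,-45,45,27,30,6,'lb')), fitedge('top',im,ST,STS))
im=ctrl.get_image('side');save('s11.png',cv2.resize(im[220:270,225:270],None,fx=14,fy=12,interpolation=cv2.INTER_CUBIC))
"
```

```text
t 22.3 p [ 563.  -111.3  128.4] w 42.6 F [0.4 0.4 0.3] q7 [ 0.14  0.66  0.01  1.82 -0.01  0.67  0.14]
tool axes
 [[-0.007  0.015  1.   ]
 [ 0.002  1.    -0.015]
 [-1.     0.002 -0.008]]
shift mm tool [  8.9 211.2  -6. ] units [ 0.0119  0.2817 -0.008 ] turn units [14.927 -0.074  0.038]
(array([ 6.43231210e+02,  1.14083069e+02, -1.53865337e-02]), np.float64(0.3680724497715702)) (array([ 6.78049985e+02,  1.58144673e+02, -7.49890342e-03]), np.float64(1.1457438454557138))
```

View pics/t11.png

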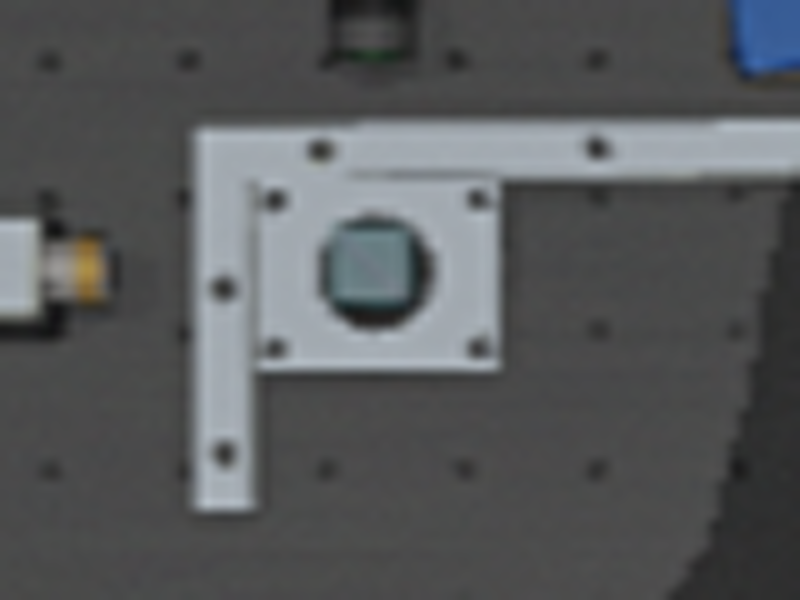

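View pics/s11.png

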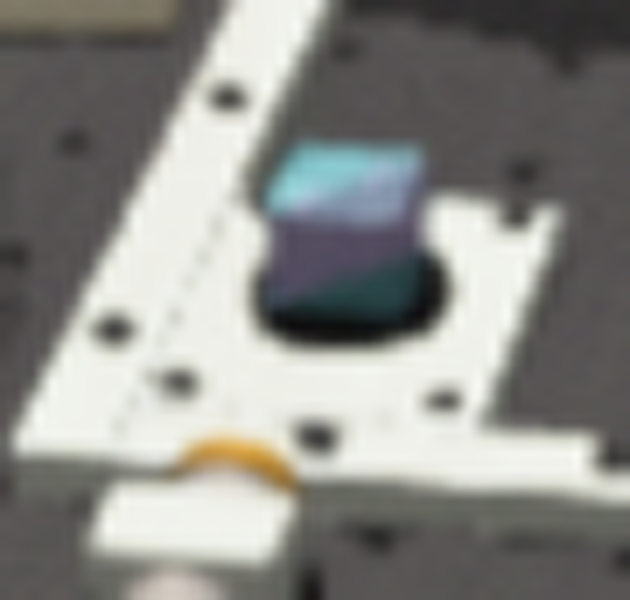

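Both short-side pushes stalled at y = 56.9, so the stop side is home. As a last closing push, I'll press the long side with shut fingers near its open end.

servo_tool([
  {"dx": 0,"dy": 0.07,"dz": 0,"wx": -1,"wy": 0,"wz": 0,"fingers": 1},
  {"dx": 0,"dy": 0,"dz": 0,"wx": -1,"wy": 0,"wz": 0,"fingers": 1},
  {"dx": 0,"dy": 0,"dz": 0,"wx": -1,"wy": 0,"wz": 0,"fingers": 1},
  {"dx": 0,"dy": 0,"dz": 0,"wx": -1,"wy": 0,"wz": 0,"fingers": 1},
  {"dx": 0,"dy": 0,"dz": 0,"wx": -1,"wy": 0,"wz": 0,"fingers": 1},
])

```text
clock: 23.02
eef_pos: [571.9, -56.7, 129.4]
tool_rot: [0.072, 1.567, 0.589]
force: [-0.3, -0.5, 1.0]
width: -0.1
```

servo_tool([
  {"dx": 0,"dy": 0,"dz": 0,"wx": -1,"wy": 0,"wz": 0,"fingers": 1},
  {"dx": 0,"dy": 0,"dz": 0,"wx": -1,"wy": 0,"wz": 0,"fingers": 1},
  {"dx": 0,"dy": 0,"dz": 0,"wx": -1,"wy": 0,"wz": 0,"fingers": 1},
  {"dx": 0,"dy": 0,"dz": 0,"wx": -1,"wy": 0,"wz": 0,"fingers": 1},
  {"dx": 0,"dy": 0,"dz": 0,"wx": -1,"wy": 0,"wz": 0,"fingers": 1},
])

```text
clock: 23.65
eef_pos: [571.9, -56.8, 129.4]
tool_rot: [-0.403, 1.567, 0.638]
force: [-0.3, 0.0, -0.2]
width: -0.0
```

servo_tool([
  {"dx": 0,"dy": 0,"dz": 0,"wx": -1,"wy": 0,"wz": 0,"fingers": 1},
  {"dx": 0,"dy": 0,"dz": 0,"wx": -1,"wy": 0,"wz": 0,"fingers": 1},
  {"dx": 0,"dy": 0,"dz": 0,"wx": -1,"wy": 0,"wz": 0,"fingers": 1},
  {"dx": 0,"dy": 0,"dz": 0,"wx": -1,"wy": 0,"wz": 0,"fingers": 1},
  {"dx": 0,"dy": 0,"dz": 0,"wx": -1,"wy": 0,"wz": 0,"fingers": 1},
])

```text
clock: 24.28
eef_pos: [571.9, -56.9, 129.5]
tool_rot: [-0.891, 1.567, 0.673]
force: [0.4, -0.1, -0.3]
width: 0.1
```

```bash
python3 -c "
from h import *
plan([565,93,120],np.pi/2+ST[2])
"
```

```text
t 24.27 p [571.9 -56.9 129.5] w 0.1 F [ 0.4 -0.1 -0.3] q7 [ 0.32  0.68 -0.43  1.82  0.41  0.72  1.24]
tool axes
 [[ 0.003 -1.     0.007]
 [ 0.002  0.007  1.   ]
 [-1.    -0.003  0.002]]
shift mm tool [  9.8   7.9 149.8] units [0.013  0.0106 0.1997] turn units [-0.     0.021  0.026]
```

servo_tool([
  {"dx": 0,"dy": 0.012,"dz": 0.067,"wx": 0,"wy": 0,"wz": 0,"fingers": 1},
  {"dx": 0,"dy": 0,"dz": 0.067,"wx": 0,"wy": 0,"wz": 0,"fingers": 1},
  {"dx": 0,"dy": 0,"dz": 0.066,"wx": 0,"wy": 0,"wz": 0,"fingers": 1},
  {"dx": 0.07,"dy": 0,"dz": 0,"wx": 0,"wy": 0,"wz": 0,"fingers": 1},
  {"dx": 0,"dy": 0,"dz": 0,"wx": 0,"wy": 0,"wz": 0,"fingers": 1},
])

```text
clock: 24.9
eef_pos: [560.7, 93.0, 74.1]
tool_rot: [1.572, 1.565, 3.133]
force: [-0.2, -0.4, 0.6]
width: 0.2
```

```bash
python3 -c "
from h import *
plan([565,93,17],np.pi/2+ST[2])
"
```

```text
t 24.9 p [560.7  93.   74.1] w 0.2 F [-0.2 -0.4  0.6] q7 [ 0.02  0.76 -0.36  1.86  0.44  0.61  0.94]
tool axes
 [[-0.006 -1.     0.009]
 [ 0.     0.009  1.   ]
 [-1.     0.006 -0.   ]]
shift mm tool [57.1 -4.6  0. ] units [ 0.0761 -0.0061  0.    ] turn units [-0.02   0.    -0.055]
```

servo_tool([
  {"dx": 0.076,"dy": 0,"dz": 0,"wx": 0,"wy": 0,"wz": -0.05,"fingers": 1},
  {"dx": 0,"dy": 0,"dz": 0,"wx": 0,"wy": 0,"wz": 0,"fingers": 1},
  {"dx": 0,"dy": -0.02,"dz": 0,"wx": 0,"wy": 0,"wz": 0,"fingers": 1},
  {"dx": 0,"dy": -0.018,"dz": 0,"wx": 0,"wy": 0,"wz": 0,"fingers": 1},
  {"dx": 0,"dy": 0,"dz": 0,"wx": 0,"wy": 0,"wz": 0,"fingers": 1},
])

```text
clock: 25.52
eef_pos: [593.8, 91.9, 23.0]
tool_rot: [-1.355, 1.56, 0.203]
force: [-0.4, -0.3, 0.4]
width: 0.1
```

servo_tool([
  {"dx": 0,"dy": -0.004,"dz": 0,"wx": 0,"wy": 0,"wz": 0,"fingers": 1},
  {"dx": 0,"dy": -0.004,"dz": 0,"wx": 0,"wy": 0,"wz": 0,"fingers": 1},
])

```text
clock: 25.78
eef_pos: [596.4, 91.9, 20.8]
tool_rot: [-1.42, 1.566, 0.14]
force: [-5.0, 1.5, 3.5]
width: -0.1
```

servo_tool([
  {"dx": 0,"dy": -0.003,"dz": 0,"wx": 0,"wy": 0,"wz": 0,"fingers": 1},
])

```text
clock: 25.9
eef_pos: [596.4, 91.8, 19.9]
tool_rot: [-3.091, 1.57, -1.531]
force: [-8.2, 0.2, 5.3]
width: 0.3
```

servo_tool([
  {"dx": 0,"dy": -0.003,"dz": 0,"wx": 0,"wy": 0,"wz": 0,"fingers": 1},
])

```text
clock: 26.02
eef_pos: [596.4, 91.8, 19.5]
tool_rot: [1.862, 1.566, -2.861]
force: [-11.9, 0.5, 7.9]
width: 0.3
```

servo_tool([
  {"dx": 0,"dy": -0.005,"dz": 0,"wx": 0,"wy": 0,"wz": 0,"fingers": 1},
  {"dx": 0,"dy": 0,"dz": 0,"wx": 0,"wy": 0,"wz": 0,"fingers": 1},
])

```text
clock: 26.28
eef_pos: [596.4, 91.7, 18.9]
tool_rot: [1.813, 1.56, -2.909]
force: [-17.1, 0.1, 10.3]
width: -0.1
```

servo_tool([
  {"dx": 0,"dy": 0.02,"dz": 0,"wx": 0,"wy": 0,"wz": 0,"fingers": 1},
  {"dx": 0,"dy": 0.04,"dz": 0,"wx": 0,"wy": 0,"wz": 0,"fingers": 1},
  {"dx": -0.075,"dy": 0,"dz": 0,"wx": 0,"wy": 0,"wz": 0,"fingers": 1},
  {"dx": -0.075,"dy": 0,"dz": 0,"wx": 0,"wy": 0,"wz": 0,"fingers": 1},
  {"dx": -0.06,"dy": 0,"dz": -0.05,"wx": 0,"wy": 0,"wz": 0,"fingers": 1},
])

```text
clock: 26.9
eef_pos: [559.7, 58.4, 179.9]
tool_rot: [-1.111, 1.561, 0.455]
force: [1.3, -1.4, -0.2]
width: 0.3
```

servo_tool([
  {"dx": 0,"dy": 0.05,"dz": -0.06,"wx": 0,"wy": 0,"wz": 0,"fingers": 1},
  {"dx": 0,"dy": 0.05,"dz": -0.06,"wx": 0,"wy": 0,"wz": 0,"fingers": 1},
  {"dx": 0,"dy": 0,"dz": -0.08,"wx": 0,"wy": 0,"wz": 0,"fingers": 1},
  {"dx": 0,"dy": 0,"dz": -0.08,"wx": 0,"wy": 0,"wz": 0,"fingers": 1},
  {"dx": 0,"dy": 0,"dz": 0,"wx": 0,"wy": 0,"wz": 0,"fingers": 1},
])

```text
clock: 27.52
eef_pos: [480.6, -160.7, 176.3]
tool_rot: [-1.903, 1.566, -0.353]
force: [-0.5, 0.8, -0.6]
width: -0.1
```

```bash
python3 -c "
from h import *
plan([560,100,120],np.pi/2+ST[2])
im=ctrl.get_image('top');save('t12.png',cv2.resize(im[155:215,195:275],None,fx=10,fy=10,interpolation=cv2.INTER_CUBIC));save('t12f.png',im)
print(fitedge('top',im,[642,113,0],rsamp(-35,35,-45,45,27,30,6,'lb')), fitedge('top',im,ST,STS),fitedge('top',im,[506,-100,-.145],CAS))
im=ctrl.get_image('side');save('s12.png',cv2.resize(im[180:290,200:360],None,fx=5,fy=5,interpolation=cv2.INTER_CUBIC))
"
```

```text
t 27.52 p [ 480.6 -160.7  176.3] w -0.1 F [-0.5  0.8 -0.6] q7 [ 0.6   0.54 -0.48  1.97  0.37  0.72  1.45]
tool axes
 [[ 0.005 -1.     0.021]
 [-0.002  0.021  1.   ]
 [-1.    -0.005 -0.002]]
shift mm tool [ 56.2 -73.6 262.4] units [ 0.075  -0.0981  0.3499] turn units [-0.136 -0.016  0.046]
(array([ 6.43208223e+02,  1.14069102e+02, -1.73606805e-02]), np.float64(0.3835433288361505)) (array([ 6.78017434e+02,  1.58044610e+02, -7.35164034e-03]), np.float64(1.2107575938848383)) (array([ 5.06090793e+02, -1.00110760e+02, -1.29742306e-01]), np.float64(1.4602678643402847))
```

View pics/t12.png

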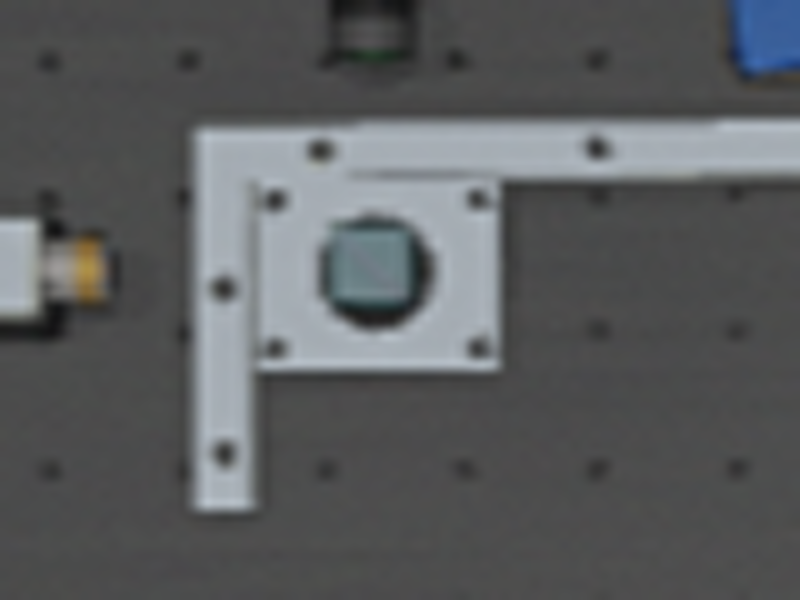

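View pics/s12.png

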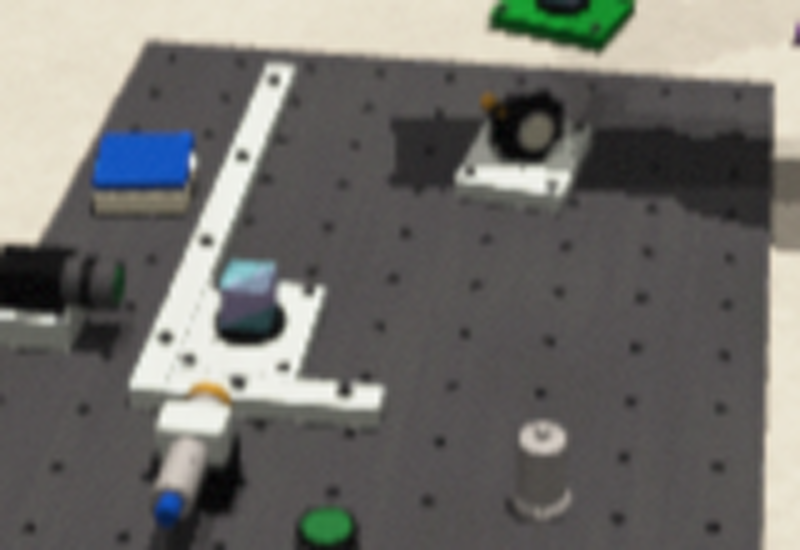

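View pics/t12f.png

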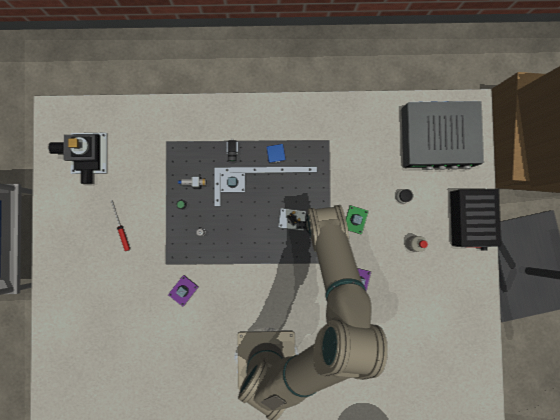

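```bash
python3 -c "
from h import *
print(ctrl.finish_job())"
```

```text
the job is handed in; nothing more can be done
None
```

The silver carrier with the glass cube is in the corner, long side against the fence and short side against the end stop. I handed the job in at about 28 s.

**How it was pushed:**
- A two-finger push on the long side squared it up and took it to within about 4 mm of the fence.
- A push on the short side took it onto the end stop.
- A push on the long side took it onto the fence.
- Each side then got one repeat push, and neither moved it visibly.

All contact was on the plate edges, with force readings of at most about 17 N along the push and 12 N upwards on the fingers.

**Last checks:**
- **Position:** the top-view fit puts its origin at about station (-35, -44) mm, where seated is (-35, -45). A 1 mm difference is within the measuring error.
- **Contact:** the pushes stopped dead at the same place each time, y = 56.9 mm on the short side and x = 596.4 to 596.6 mm on the long side.
- **Squareness:** the picture fit reads the carrier's yaw 0.01 rad off the station's. A faint seam line also stayed visible along both bars, and the repeat pushes did not change it. I take both as picture resolution, but could not rule out a gap of a few tenths of a millimetre.
- **Other things:** the mirror carrier's fitted position is unchanged to under 1 mm. Its fitted angle changed by 0.015 rad with the robot's shadow on it, and the robot never came near it at plate height. I saw no change in the other things in the pictures.
- **Robot:** it finished 176 mm up, over the mirror-carrier side of the board, touching nothing.

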